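# Stage the filter cartridges on the sloping rack and chock the row

### The job

Get the two wedge chocks out of their box by prising its lid up with the blade of the yellow screwdriver that lies in front of it, put in the slot at the box's front. Lay all the short white filter cartridges that lie in the blue tray and on the bench beside it side by side across the middle of the sloping rack, with one chock below the row and one above it, thin edges pointing in and slid snugly under the end cartridges, square to the rack, so that the row cannot roll apart either way. In the end the screwdriver lies flat on the bench and the box is shut again; do not disturb the other things on the bench.

Things in the scene. Friction and masses are not known exactly. Their poses are not given: they have to be found in the camera images.
- box_lid (a joint): lid of the chock box, hinge angle: 0 shut, grows as the front edge rises, 1.57 upright, stop at 1.7 rad. A light beige plate 140 x 190 x 5 mm that shuts flush on the rim; the hinge is slightly stiff, so the lid stays where it is left (about 1.5 N at the front edge lifts it, about 1 N closes it)
- box_lid_hinge (a point): the lid's hinge axis, in the middle of the box's rear upper edge, 60.5 mm over the bench. The axis runs along the box's y; the lid's underside passes through it
- box_slot (a point): middle of the blade slot in the chock box's front face, 8 mm below the lid's underside. The slot is cut down from the upper edge of the 4 mm front wall: 44 mm wide, 16 mm high (its floor 44 mm over the bench), with the lid as its roof
- box: the dark grey chock box, fixed to the bench: 140 mm deep (x) by 190 mm wide (y) by 60 mm high, walls and floor 4 mm. Origin: centre of its underside; +x points from the slotted front to the hinge at the rear, +z up. Two guide strips 10 mm high along y, 52 mm apart, keep the chocks in line on the floor. The upright lid reaches 200 mm over the bench
- driver_grip (a point): yellow screwdriver, 198 mm long: point on its axis on the handle, 17 mm behind the handle's front end, 13.5 mm over the bench as it lies, a good place to hold it. The handle is 25 mm thick and reaches 81 mm from here along +y; the steel blade, 6 mm thick, points along -y and ends 117 mm from here. Mass about 85 g
- driver_tip (a point): the tip of the screwdriver's blade, on its axis
- driver: the screwdriver's underside, middle of its length (same axes as its grip)
- chock_a_grip (a point): orange wedge chock, 36 mm high, about 200 g: point 18 mm up in the middle of its upright grip block (side faces 44 mm apart along x, 26 mm long). +y points down the 45 degree face to the thin edge, 45 mm from here; the back is 13 mm behind. A cartridge touching the face has its axis 62 mm from here along +y. At first in the box, thin edge towards the other chock
- chock_b_grip (a point): the other chock, alike
- chock_a: that chock's underside below the middle of the grip block (same axes)
- chock_b: the other chock's underside below the middle of the grip block
- deck: the rack's deck, 150 mm (x) by 340 mm (y), dark rubber lining on grey cheeks, fixed; its surface slopes down 8 degrees towards +y. Origin: centre of the upper surface, about 46 mm over the bench; z is normal to the surface. Both ends are open: a cartridge laid across it rolls down towards +y by itself until something stops it
- cart_1_center (a point): white filter cartridge, a plain cylinder 63 mm in diameter and 127 mm long, about 140 g, lying on its side, free to roll; its centre, the cylinder's axis is z. At first in a bay of the shallow blue tray (floor 6 mm, rims and middle rib 12 mm over the bench). It may be absent
- cart_2_center (a point): white filter cartridge, a plain cylinder 63 mm in diameter and 127 mm long, about 140 g, lying on its side, free to roll; its centre, the cylinder's axis is z. At first in a bay of the shallow blue tray (floor 6 mm, rims and middle rib 12 mm over the bench). It may be absent
- cart_3_center (a point): white filter cartridge, a plain cylinder 63 mm in diameter and 127 mm long, about 140 g, lying on its side, free to roll; its centre, the cylinder's axis is z. At first on the bare bench at the right. It may be absent
- cart_1: centre of one end face of that cartridge
- cart_2: centre of one end face of that cartridge
- cart_3: centre of one end face of that cartridge
- grease_pot: bystander: blue and white grease pot, 61 mm across and high, underside centre
- gauge_block: bystander: aluminium gauge block 41 x 80 x 30 mm, underside centre
- tape_roll: bystander: flat white tape roll, 52 mm across, 16 mm high, underside centre

How it is judged (in metres and radians):
On the way, in this order (a step that is already met when the one before it is completed fails the run):
1. the lid is prised up with the screwdriver (value of joint box_lid above 0.25 rad and contact force between driver and box_lid above 0.1 N), for 0.1 s.
2. the cartridges lie in a row on the rack, trapped between the two chocks (x of cart_1_center in the frame of deck between -0.025 and 0.025 m and z of cart_1_center in the frame of deck between 0.022 and 0.041 m and angle between the z axis of each of cart_1_center, cart_2_center, cart_3_center and the x axis of deck, either way round below 0.15 rad and linear speed of each of cart_1, cart_2, cart_3, chock_a, chock_b below 0.02 m/s and y of each of cart_1_center, cart_2_center, cart_3_center in the frame of chock_a_grip above 0.045 m and y of each of cart_1_center, cart_2_center, cart_3_center in the frame of chock_b_grip above 0.045 m and x of cart_2_center in the frame of deck between -0.025 and 0.025 m and z of cart_2_center in the frame of deck between 0.022 and 0.041 m and x of cart_3_center in the frame of deck between -0.025 and 0.025 m and z of cart_3_center in the frame of deck between 0.022 and 0.041 m and x of chock_a_grip in the frame of deck between -0.03 and 0.03 m and z of chock_a_grip in the frame of deck between 0.011 and 0.025 m and angle between the y axis of each of chock_a_grip, chock_b_grip and the y axis of deck, either way round below 0.15 rad and angle between the z axis of each of chock_a_grip, chock_b_grip and the z axis of deck, either way round below 0.1 rad and y of any of cart_1_center, cart_2_center, cart_3_center in the frame of chock_a_grip below 0.074 m and x of chock_b_grip in the frame of deck between -0.03 and 0.03 m and z of chock_b_grip in the frame of deck between 0.011 and 0.025 m and y of any of cart_1_center, cart_2_center, cart_3_center in the frame of chock_b_grip below 0.074 m and horizontal distance between chock_a_grip and chock_b_grip above 0.12 m), for 0.5 s.
At the end, for the whole second after the job is handed in: All cartridges lie across the deck (25 mm off its middle line, 0.15 rad off square at most) between the chocks, which stand flat on it (30 mm, 0.15 rad), sloping faces inward, at most 12 mm from the end cartridges; all at rest. Screwdriver flat on the bench, lid below 0.06 rad (all of step 2 and height (world z) of each of driver_grip, driver_tip below 0.026 m and linear speed of driver below 0.02 m/s and value of joint box_lid below 0.06 rad); the robot touches nothing.
It fails at once if the grease pot is shoved aside (more than 3 cm) (distance of grease_pot from where it was at the start of the episode above 0.03 m).
It fails at once if the gauge block is shoved aside (more than 3 cm) (distance of gauge_block from where it was at the start of the episode above 0.03 m).
It fails at once if the tape roll is shoved aside (more than 3 cm) (distance of tape_roll from where it was at the start of the episode above 0.03 m).
Of cart_1, cart_2, cart_3 only 2 to 3 are there at a start; the rules pass over those that are not, and their reading is None.
At some moment in a run one of chock_b may be knocked a few centimetres aside while the robot is not near it.
It also fails if it takes over 192 s, if anything falls off the work surface, if the arm or the gripper's body presses on something with over 40 N, if the wrist force passes 120 N, or if a joint passes its speed limit or range.

### The arm

A 6-joint arm with a two-finger parallel gripper is mounted at the origin on a cart in front of the work surface, level with it; the furniture and walls round the work are solid. World frame = base frame: x ahead of the robot, y to its left, z up, the work surface at z = 0. Lengths are in mm, angles in rad, forces in N, time in s.
With the tool pointing down it reaches from about 275 to 750 mm from the base axis. Payload 10.2 kg.
Tool frame: the origin (TCP) lies at the very end of the fingers, on their centre line; the grasp point (between the pads) lies ctrl.grip_depth behind it (ctrl.grip_depth is the distance from the TCP to the grasp point, in mm); z points along the fingers, y is the direction in which the jaws open and shut (so a half turn about z gives the same grasp; the last joint's range is limited). The gripper opens to 85 mm and grips with 20 to 120 N. Pads are 22 mm wide; open, the fingers measure 114 mm over their backs; the gripper's body (76 mm by 85 mm) begins 54 mm behind the grasp point. The pads swing forward as they close: fully open they stand 13 mm farther back than shut.
Start: joints at [-1.525, 0.313, 1.498, -0, 1.331, -0.223], TCP at [139.413, -506.157, 231.294] pointing down, gripper open.
Joint ranges: [-2.94, 2.94], [-0.97, 2.17], [0.19, 2.56], [-1.23, 4.37], [0.02, 3.11], [-2.88, 2.88]. Speed limits (rad/s): [2.39, 2.39, 3.01, 3.14, 3.14, 3.14].

### API

Orientations are given as a unit quaternion [w, x, y, z].
In Python, from rig import telemetry, eyes, ctrl, nets gives the robot as it stands. The module is installed in compiled form; this text tells all that it offers.
- The arm moves only by the tool drive_tool, never from a script. Its argument "series" is text: rows parted by semicolons, each of 7 numbers parted by spaces: the shift along the tool's x, y, z normalised to -1 to 1, where 1 is 0.12 m, then the turn, a rotation vector about the tool's x, y, z normalised to -1 to 1, where 1 is 0.5 rad, then the opening, from 0 (shut) to 1 (fully open). In form: tx ty tz wx wy wz hand; .... A call has 1 to 20 rows; each row is the pose to reach, as a shift and turn from the pose measured when the call began, along the tool's axes at that moment; what a row does not reach only later rows make up. A row lasts 1/10 s, in which the tool goes at most 50 mm and 8.59 degrees, less where a joint would pass 70% of its speed; a pose out of reach is approached as far as the arm can. A call with a number of a shift or a turn outside -1 to 1 is refused whole. A call with a gripper value outside its range is refused whole. The fingers move at their own pace and stop on an object; "newtons" is the grip in N (left out, the last holds). Time passes only in rows, so rows that repeat a pose let the fingers close. It gives the time, the measured TCP pose, the force and the opening at its end, in the units of the state.
- telemetry.sense(): the state, without advancing time (a new reading comes with each control period).
- eyes.capture(name): name is "side" or "top"; returns a dict with "frame" (384x512x3 uint8, red, green, blue), "fx", "fy", "cx", "cy" (pixels), "view" (4x4, takes a point from world to camera coordinates). Camera axes: x right, y up, looking along -z (the intrinsics and any distortion apply to the point x, -y, -z); pixel columns grow to the right and rows downward; lengths in mm; the calibration is good to about 2 mm. A picture is of the moment at which its call begins. There is no depth.
- ctrl.finish_job(): hands the job in, once; it reports no verdict.
Trained networks look in a picture, given as the dict that the camera call returned (one of the last four; its "shot" number tells which), for a name from the list of things; names that differ only in an ending like _2 or _b are one class to them, and where a whole thing is asked for, a point or a joint stands for the part that bears it (a point fixed in the world has none). Each returns a list of dicts, best first, with "confidence" (0 to 1); they miss things now and then, are a little off and sometimes report something else, mostly with a low value. They report only what shows in the picture. A call takes as long as a camera call.
- nets.spot_in(name, picture): "rect" ([left, top, right, bottom] in pixels, round what is visible of it).
The state is a dict: "time_s": time; "joints": joint angles; "dq": joint speeds; "tau": joint torques, N m; "eef_pos": TCP position; "ee_rot": TCP orientation; "force": force on the tool from outside, world axes, zero at the start; "wrist_torque": the same for the moment, N m; "grip_width": opening from 0.0 (shut) to 1.0 (fully open).
Only numpy, scipy, OpenCV 4.12 (cv2) and the standard library are available. Lean on these libraries where they do the work, as an engineer would, in place of code of your own. Each camera call takes 0.05 s, during which the arm holds its last target. There are 200 camera calls.

## Working session

There is one attempt and no reset: what is moved stays moved. The work goes in short steps, Python scripts to look and compute and a tool call to move; the robot and the scene stay as the last step left them, time stands still between calls to the robot, and variables do not carry over. Pictures are saved under pics/ and viewed, about 12 in all and at most 16, crops included, and the job is handed in when it is done.

Besides the shell and the picture viewer there is one more tool, called after "Emit:" by a JSON object that holds its "op" and its "data", one argument or row to a line. drive_tool: Moves the arm, as the interface text tells. Scaled input: -1 to 1 covers 0.12 m each way for a shift and 0.5 rad each way for a turn. Its arguments: {"type":"object","properties":{"series":{"type":"string"},"newtons":{"type":"number"}},"required":["series"]}

```bash
mkdir -p pics; python3 - <<'E'
from rig import telemetry, eyes, ctrl, nets
import cv2,numpy as np
s=telemetry.sense(); print(s['time_s'],s['eef_pos'],s['ee_rot'],s['grip_width'],ctrl.grip_depth)
for n in ("side","top"):
    p=eyes.capture(n); cv2.imwrite(f"pics/{n}0.png",cv2.resize(p['frame'][:,:,::-1],None,fx=1.5,fy=1.5))
    print(n,{k:p[k] for k in p if k!='frame'})
    for o in ("box","box_lid","driver","chock_a","deck","cart_1","grease_pot","gauge_block","tape_roll","driver_tip","driver_grip"):
        try: print(o,[(np.round(d['rect'],0).tolist(),round(d['confidence'],2)) for d in nets.spot_in(o,p)])
        except Exception as e: print(o,e)
E
```

```text
0.0 [ 139.39375029 -505.87459547  230.72282769] [-6.82599581e-04  9.90983735e-01  1.33980468e-01  6.70519777e-05] 1.0046258559872272 18.700000000000003
side {'fx': 367.00381393317264, 'fy': 367.00381393317264, 'cx': 256.39302170772186, 'cy': 195.635265527155, 'view': array([[-8.69898992e-01, -4.93035988e-01, -1.38295726e-02,
         5.46882310e+02],
       [ 2.95869435e-01, -5.44047361e-01,  7.85158421e-01,
        -1.41159925e+02],
       [-3.94635301e-01,  6.78916772e-01,  6.19140530e-01,
        -1.16862399e+03],
       [ 0.00000000e+00,  0.00000000e+00,  0.00000000e+00,
         1.00000000e+00]]), 'shot': 1}
box [([194.0, 209.0, 267.0, 274.0], 0.96)]
box_lid [([193.0, 210.0, 265.0, 260.0], 0.72)]
driver [([252.0, 258.0, 280.0, 314.0], 0.91)]
chock_a []
deck [([212.0, 142.0, 284.0, 208.0], 0.71), ([191.0, 186.0, 206.0, 213.0], 0.65)]
cart_1 [([304.0, 146.0, 340.0, 164.0], 0.77), ([275.0, 130.0, 308.0, 150.0], 0.71)]
grease_pot [([191.0, 186.0, 208.0, 208.0], 0.63), ([252.0, 277.0, 271.0, 313.0], 0.51)]
gauge_block []
tape_roll [([212.0, 310.0, 232.0, 328.0], 0.8)]
driver_tip [([2
[... 644 characters left out ...]
, 0.62), ([136.0, 206.0, 162.0, 214.0], 0.6)]
chock_a []
deck [([251.0, 135.0, 347.0, 184.0], 0.65)]
cart_1 [([357.0, 198.0, 377.0, 235.0], 0.69), ([371.0, 156.0, 390.0, 187.0], 0.63), ([162.0, 245.0, 189.0, 255.0], 0.57)]
grease_pot [([181.0, 171.0, 236.0, 219.0], 0.75), ([232.0, 135.0, 243.0, 151.0], 0.74), ([252.0, 134.0, 352.0, 185.0], 0.29), ([373.0, 154.0, 390.0, 189.0], 0.28)]
gauge_block [([134.0, 207.0, 161.0, 218.0], 0.68)]
tape_roll [([133.0, 206.0, 164.0, 216.0], 0.71), ([137.0, 227.0, 155.0, 242.0], 0.5), ([358.0, 198.0, 378.0, 234.0], 0.25)]
driver_tip [([163.0, 244.0, 190.0, 255.0], 0.63)]
driver_grip [([158.0, 242.0, 214.0, 256.0], 0.49), ([370.0, 152.0, 391.0, 188.0], 0.33)]
```

View pics/side0.png

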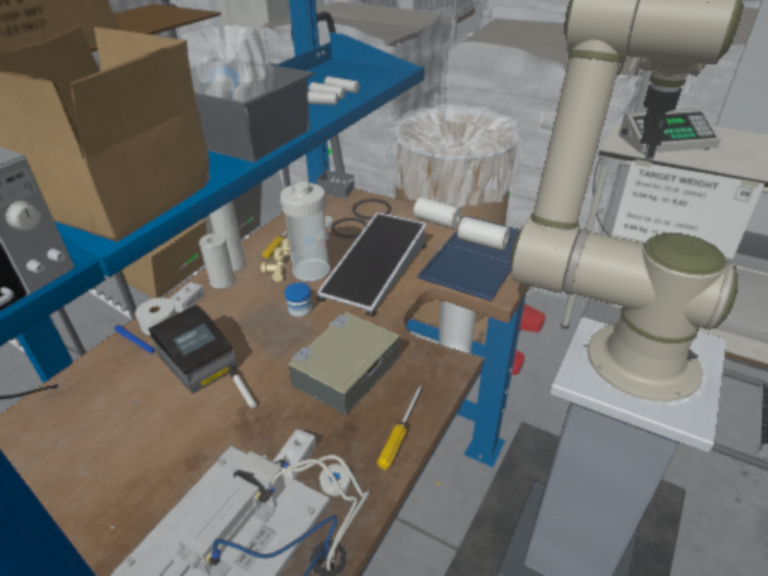

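View pics/top0.png

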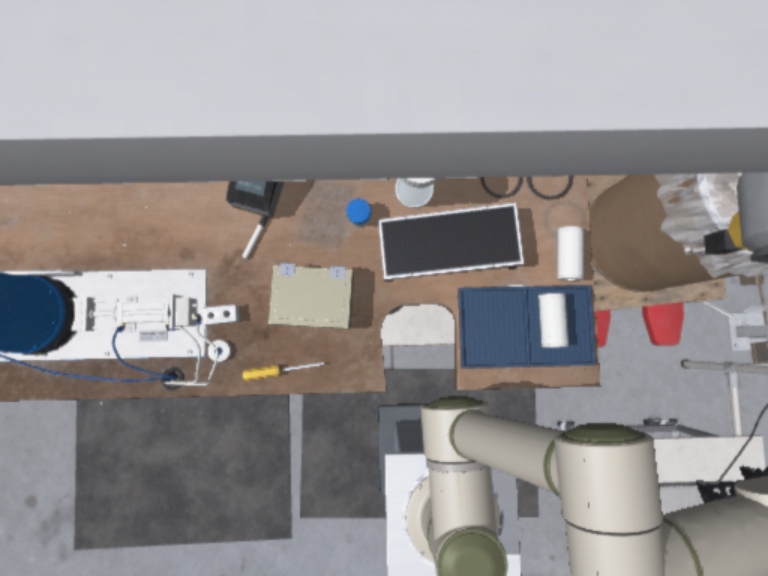

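Two cartridges are present: one in the tray bay at the right and one on the bench behind it. The rack is in the middle, and the box and driver are to the left. I'll zoom in to pick feature points.

```bash
cat > h.py <<'E'
import numpy as np,cv2
from rig import telemetry, eyes, ctrl, nets
from scipy.optimize import least_squares
from scipy.spatial.transform import Rotation as R
def proj(p,X):
    X=np.atleast_2d(X); c=X@p['view'][:3,:3].T+p['view'][:3,3]
    return np.c_[p['cx']+p['fx']*c[:,0]/-c[:,2], p['cy']+p['fy']*-c[:,1]/-c[:,2]]
def ray(p,u):
    V=p['view']; d=V[:3,:3].T@np.array([(u[0]-p['cx'])/p['fx'],-(u[1]-p['cy'])/p['fy'],-1.])
    return -V[:3,:3].T@V[:3,3], d
def atz(p,u,z):
    o,d=ray(p,u); return o+d*(z-o[2])/d[2]
def tri(ps,us):
    A=[];b=[]
    for p,u in zip(ps,us):
        o,d=ray(p,u); d/=np.linalg.norm(d); M=np.eye(3)-np.outer(d,d); A.append(M); b.append(M@o)
    return np.linalg.lstsq(np.vstack(A),np.hstack(b),rcond=None)[0]
def shot(n,name=None,crop=None,f=3):
    p=eyes.capture(n); im=p['frame'][:,:,::-1]
    if name:
        x0,y0,x1,y1=crop or (0,0,512,384)
        cv2.imwrite(f"pics/{name}.png",cv2.resize(im[y0:y1,x0:x1],None,fx=f,fy=f,interpolation=cv2.INTER_CUBIC))
    return p
def st():
    s=telemetry.sense(); q=s['ee_rot']; r=R.from_quat([q[1],q[2],q[3],q[0]])
    return s,np.array(s['eef_pos']),r
def move(pos,yaw=None,rot=None):
    """print tool-frame shift/turn (normalised) to TCP pos with tool down, tool x axis at world yaw (deg)"""
    s,p,r=st(); d=r.inv().apply(np.array(pos)-p)/120
    if rot is None:
        y=np.radians(yaw); rot=R.from_matrix(np.array([[np.cos(y),np.sin(y),0],[np.sin(y),-np.cos(y),0],[0,0,-1]]))
    w=(r.inv()*rot).as_rotvec()/.5
    print("shift",np.round(d,3),"turn",np.round(w,3),"dist",np.round(np.linalg.norm(d)*120),"t",round(s['time_s'],2))
E
cp h.py hh.py; python3 - <<'E'
from h import *
import pickle
T=shot("top","t1",(125,110,405,270),2.85); S=shot("side","s1",(180,115,350,325),2.8)
pickle.dump((T,S),open("v0.pkl","wb"))
E
```

```text
(no output)
```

View pics/t1.png

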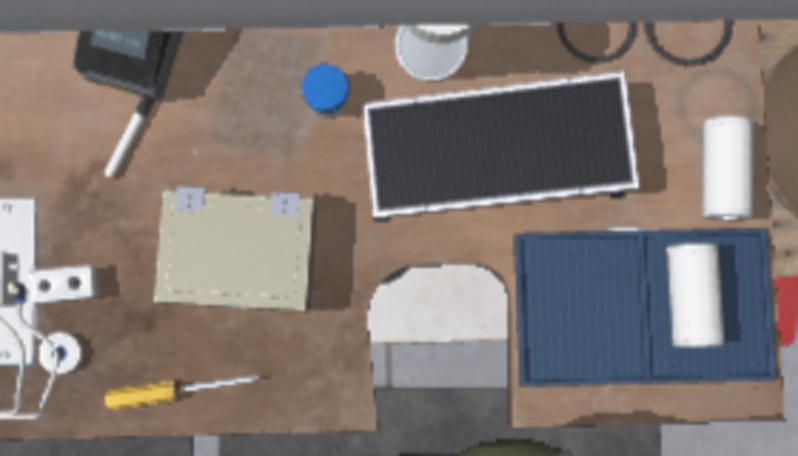

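View pics/s1.png

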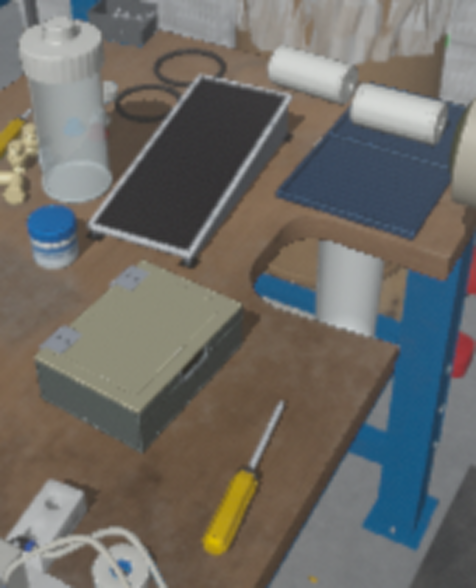

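Top view: lid corners at (165,192), (313,199), (307,311), (154,301), driver tip at (267,377) and deck corners at (365,105) to (637,186). The side view shows the slot at (195,360) in the front face, with the driver in front. Now I'll triangulate and fit.

```bash
cat > m.py <<'E'
from h import *
import pickle
T,S=pickle.load(open("v0.pkl","rb"))
t=lambda u,v:(np.array([u,v])+.5)/2.85+[125,110]-.5
s=lambda u,v:(np.array([u,v])+.5)/2.8+[180,115]-.5
tr=lambda a,b:tri((T,S),(t(*a),s(*b)))
print("driver end,front,tip",*[np.round(tr(*x),1) for x in (((106,402),(213,550)),((180,387),(250,475)),((267,377),(282,403)))])
def fit(loc,tp,sp,x0,tiltknown=None):
    def f(v):
        r=R.from_euler('zyx',v[3:]); X=r.apply(loc)+v[:3]
        return np.r_[(proj(T,X)-[t(*a) for a in tp]).ravel(),(proj(S,X)-[s(*a) for a in sp]).ravel()]
    o=least_squares(f,x0); print(np.round(o.x[:3],1),np.round(np.degrees(o.x[3:]),2),"rms px",round(np.sqrt(np.mean(o.fun**2)),2)); return o.x
# box lid top corners, local: RL,RR,FR,FL (x to rear)
L=np.array([[70,95,65],[70,-95,65],[-70,-95,65],[-70,95,65.]])
print("box");fit(L,[(165,192),(313,199),(307,311),(154,301)],[(38,358),(143,262),(243,305),(138,410)],[500,200,0,0,0,0])
D=np.array([[75,170,0],[75,-170,0],[-75,-170,0],[-75,170,0.]])
print("deck");fit(D,[(365,105),(624,73),(637,186),(375,216)],[(90,225),(202,77),(291,96),(188,258)],[600,0,46,0,0,0])
# cartridges
for n,p in (("top",T),("side",S)):
    g=p['frame'].astype(int); m=((g.min(2)>165)&(np.ptp(g,2)<30)).astype(np.uint8)
    k,l,stt,c=cv2.connectedComponentsWithStats(m)
    for i in range(1,k):
        if 60<stt[i,4]<1500: print(n,stt[i],c[i].round(1))
E
python3 m.py
```

```text
driver end,front,tip [346.2 500.7  12.5] [360.5 405.9   8.3] [374.3 296.5   0.4]
box
[531.1 328.7  -2.6] [-4.63  1.71  0.8 ] rms px 0.41
deck
[664.8 -11.   41.2] [ 4.09  0.09 -7.79] rms px 0.54
top [463 116  29  37 562] [476.4 133.4]
top [264 119  25  19 301] [274.7 129.2]
top [253 135  96  51 459] [300.  159.8]
top [162 150  12  22  72] [167.4 160.4]
top [372 151  16  36 551] [379.5 168. ]
top [  2 180  44   3  74] [ 22.3 181.2]
top [359 196  19  36 561] [368.  213.1]
top [469 201  42  33 418] [494.7 216.6]
top [ 254  203   49   28 1152] [278.9 217.2]
top [487 248   7  42 177] [490.  268.7]
top [ 436  291   63   31 1481] [463.1 304.9]
top [482 291  29  30 389] [498.7 305.8]
top [440 325  28  17 344] [451.7 331.7]
top [499 329  13   8  61] [506.2 331.7]
top [ 384  354   47   30 1209] [406.4 369.8]
top [338 369   9  15 133] [342.  376.1]
side [383   0  40   7 181] [405.8   2. ]
side [426   2  61   9 313] [454.9   6.2]
side [131  17  34  24 405] [151.9  27.9]
side [206  52  31  15 271] [218.9  59. ]
side [278  70  67  38 950] [308.2  86.6]
side [265  92  21  11  72] [274.9  97. ]
side [187 121  29  24 388] [199.1 132.1]
side [276 131  28  18 301] [289.4 139.4]
side [  6 137   9  11  62] [  9.1 141.6]
side [135 142  14  49 220] [141.9 165.5]
side [306 145  32  18 367] [321.  153.7]
side [345 157  35  17 351] [362.6 164.7]
side [386 167  46  20 448] [408.5 176.4]
side [469 189  11   9  65] [475.2 193.3]
side [ 91 194  34  28 326] [104.7 206.3]
side [298 204  13  30 275] [304.5 218.6]
side [156 250  13  21  68] [161.8 260. ]
side [183 288  26  34 284] [195.6 301.1]
side [204 304  34  26 241] [222.5 317.8]
side [135 311  24  15 160] [145.8 317.7]
side [185 323  17  22 139] [191.9 333.6]
side [114 342  16  20  82] [121.7 352.6]
```

```bash
cat >> m.py <<'E'
print("-----")
c=tr((695,295),(399,113)); print("cart tray",c.round(1), "axis ends @31.5+6:",*[atz(T,t(*q),37.5).round(1) for q in ((692,244),(698,346.5))])
c=tr((728,167),(313,73)); print("cart bench",c.round(1),*[atz(T,t(*q),31.5).round(1) for q in ((728,117),(727.5,217))])
# constrained fits, with common z offset free
def fit2(name,loc,tp,sp,z,tilt):
    def f(v):
        X=(R.from_euler('z',v[2])*R.from_euler('x',-tilt)).apply(loc)+[v[0],v[1],z]
        return np.r_[(proj(T,X)-[t(*a) for a in tp]).ravel(),(proj(S,X)-[s(*a) for a in sp]).ravel()]
    o=least_squares(f,[550,100,0]); print(name,o.x[:2].round(1),np.degrees(o.x[2]).round(2),"rms",np.sqrt(np.mean(o.fun**2)).round(2), o.fun.round(1))
fit2("box",L,[(165,192),(313,199),(307,311),(154,301)],[(38,358),(143,262),(243,305),(138,410)],0,0)
fit2("deck",D,[(365,105),(624,73),(637,186),(375,216)],[(90,225),(202,77),(291,96),(188,258)],46,np.radians(8))
print("slot",tr((230,306),(195,360)).round(1), "s only")
print("pot",tr((325,88),(53,225)).round(1))
print("jar top",tr((432,28),(62,45)).round(1),"jar bottom front",atz(S,s(75,198),0).round(1),atz(S,s(110,180),0).round(1),atz(S,s(40,180),0).round(1))
print("tape",tr((60,352),(123,572)).round(1),"gauge",tr((62,285),(45,510)).round(1))
print("tray corners",*[atz(T,t(*q),12).round(0) for q in ((515,235),(770,229),(776,377),(520,384),(645,232),(648,380))])
print("shelf edge z=300:",atz(T,np.array([200,118]),300).round(0),atz(T,np.array([200,118]),400).round(0))
print("bench front", [atz(T,t(*q),0).round(0) for q in ((200,433),(370,430),(440,265))])
E
python3 m.py | sed -n '/-----/,$p'
```

```text
-----
cart tray [ 464.7 -256.8   38.4] axis ends @31.5+6: [ 531.  -256.7   37.5] [ 399.8 -257.    37.5]
cart bench [ 629.8 -311.6   32.9] [ 697.9 -315.5   31.5] [ 565.7 -307.    31.5]
box [532.4 328.4] -4.59 rms 0.56 [-0.7 -0.4  0.3  0.3 -0.2  0.1 -0.1  0.4 -1.2 -0.6  0.2 -1.   0.2 -0.5
  0.7  0.6]
deck [663.3  -9.1] 4.13 rms 0.68 [-0.8 -0.2  0.2 -0.2  0.6  0.7 -0.6  0.3 -1.2  0.1 -0.7 -1.2  0.8 -0.4
  0.8 -0.7]
slot [463.  334.9  57.6] s only
pot [741.3 212.   50.1]
jar top [773.8  91.9 234.4] jar bottom front [793.4  99.5   0. ] [774.9  41.2   0. ] [861.9  88.3   0. ]
tape [409.6 560.1   9.7] gauge [497.  552.4  35.2]
tray corners [550. -32.  12.] [ 551. -369.   12.] [ 358. -365.   12.] [356. -32.  12.] [ 550. -204.   12.] [ 358. -198.   12.]
shelf edge z=300: [750. 316. 300.] [718. 301. 400.]
bench front [array([303., 383.,   0.]), array([301., 163.,   0.]), array([513.,  67.,   0.])]
```

```bash
cat >> h.py <<'E'
def down(yaw,tilt=0):
    y=np.radians(yaw); return R.from_matrix(np.array([[np.cos(y),np.sin(y),0],[np.sin(y),-np.cos(y),0],[0,0,-1]]))
def plan(wps):
    """wps: (pos, yaw deg or Rotation). prints calls: row + suggested repeats"""
    s,p,r=st(); print("t",round(s['time_s'],2),"at",p.round(1),"grip",round(s['grip_width'],3),"F",np.round(s['force'],1))
    for i,(q,y) in enumerate(wps):
        q=np.array(q,float); rt=y if isinstance(y,R) else down(y)
        w=(r.inv()*rt).as_rotvec(); d=r.inv().apply(q-p)
        n=max(1,int(np.ceil(max(np.abs(d).max()/119.5,np.abs(w).max()/.499))))
        # split in n
        p0,r0=p,r
        for k in range(1,n+1):
            pk=p0+(q-p0)*k/n; rk=r0*R.from_rotvec(w*k/n)
            dd=r.inv().apply(pk-p)/120; ww=(r.inv()*rk).as_rotvec()/.5
            m=int(np.ceil(max(np.linalg.norm(dd)*120/50,np.linalg.norm(ww)*.5/.15)))
            print(i,"%.3f %.3f %.3f %.3f %.3f %.3f"%(*dd,*ww),"min rows",m)
            p,r=pk,rk
E
python3 - <<'E'
from h import *
plan([((400,-250,230),40),((430,60,230),70),((358,418,100),97.8),((358,418,2),97.8)])
E
```

```text
t 1.3 at [ 139.4 -506.2  231.3] grip 1.004 F [-0.2  0.1  0.8]
0 0.887 -0.494 0.004 0.000 0.000 -0.286 min rows 3
0 0.948 -0.362 0.004 0.000 0.000 -0.286 min rows 3
0 0.990 -0.223 0.004 0.000 0.000 -0.286 min rows 3
1 0.926 -0.909 -0.000 -0.000 0.000 -0.524 min rows 4
1 1.130 -0.638 -0.000 -0.000 0.000 -0.524 min rows 4
2 0.866 -0.528 0.361 0.000 -0.000 -0.323 min rows 3
2 0.940 -0.382 0.361 0.000 -0.000 -0.323 min rows 3
2 0.989 -0.225 0.361 0.000 -0.000 -0.323 min rows 3
3 0.000 0.000 0.817 -0.000 0.000 -0.000 min rows 2
```

Emit:
{"op": "drive_tool", "data": {
  "series": "0.887 -0.494 0.004 0 0 -0.286 1;0.887 -0.494 0.004 0 0 -0.286 1;0.887 -0.494 0.004 0 0 -0.286 1;0.887 -0.494 0.004 0 0 -0.286 1"
}}

```text
time_s: 1.7
eef_pos: [227.9, -419.1, 231.1]
ee_rot: [0.0, 0.979, 0.206, 0.0]
force: [-0.1, -0.5, 0.4]
grip_width: 0.997
```

Emit:
{"op": "drive_tool", "data": {
  "series": "0.948 -0.362 0.004 0 0 -0.286 1;0.948 -0.362 0.004 0 0 -0.286 1;0.948 -0.362 0.004 0 0 -0.286 1;0.948 -0.362 0.004 0 0 -0.286 1"
}}

```text
time_s: 2.1
eef_pos: [315.8, -332.3, 230.9]
ee_rot: [0.0, 0.961, 0.277, 0.0]
force: [0.9, -0.5, 0.1]
grip_width: 0.997
```

Emit:
{"op": "drive_tool", "data": {
  "series": "0.99 -0.223 0.004 0 0 -0.286 1;0.99 -0.223 0.004 0 0 -0.286 1;0.99 -0.223 0.004 0 0 -0.286 1;0.99 -0.223 0.004 0 0 -0.286 1"
}}

```text
time_s: 2.5
eef_pos: [403.1, -245.9, 230.3]
ee_rot: [0.0, 0.938, 0.346, 0.0]
force: [0.1, -1.2, 0.6]
grip_width: 0.999
```

```bash
python3 - <<'E'
s=open('h.py').read()
a=s.index("        # split in n"); 
s=s[:a]+'''        p0,r0=p,r
        while True:
            out=[];p,r=p0,r0
            for k in range(1,n+1):
                pk=p0+(q-p0)*k/n; rk=r0*R.from_rotvec(w*k/n)
                dd=r.inv().apply(pk-p)/120; ww=(r.inv()*rk).as_rotvec()/.5
                m=int(np.ceil(max(np.linalg.norm(dd)*120/50,np.linalg.norm(ww)*.5/.15)))
                out.append((dd,ww,m)); p,r=pk,rk
            if max(np.abs(np.r_[o[0],o[1]]).max() for o in out)<.999: break
            n+=1
        for dd,ww,m in out: print(i,"%.3f %.3f %.3f %.3f %.3f %.3f"%(*(dd+0),*(ww+0)),"min rows",m)
'''
open('h.py','w').write(s)
E
python3 - <<'E'
from h import *
plan([((430,60,230),70),((358,418,100),97.8),((358,418,2),97.8)])
E
```

```text
t 2.5 at [ 403.1 -245.9  230.3] grip 0.999 F [ 0.1 -1.2  0.6]
0 0.608 -0.598 0.001 0.001 -0.000 -0.344 min rows 3
0 0.702 -0.485 0.001 0.001 -0.000 -0.344 min rows 3
0 0.774 -0.358 0.001 0.001 -0.000 -0.344 min rows 3
1 0.866 -0.528 0.361 -0.000 0.000 -0.323 min rows 3
1 0.940 -0.382 0.361 -0.000 0.000 -0.323 min rows 3
1 0.989 -0.225 0.361 -0.000 0.000 -0.323 min rows 3
2 -0.000 -0.000 0.817 0.000 -0.000 -0.000 min rows 2
```

Emit:
{"op": "drive_tool", "data": {
  "series": "0.608 -0.598 0 0 0 -0.344 1;0.608 -0.598 0 0 0 -0.344 1;0.608 -0.598 0 0 0 -0.344 1;0.608 -0.598 0 0 0 -0.344 1"
}}

```text
time_s: 2.9
eef_pos: [411.9, -144.7, 230.5]
ee_rot: [0.001, 0.905, 0.425, 0.0]
force: [0.8, -0.5, -0.1]
grip_width: 0.999
```

Emit:
{"op": "drive_tool", "data": {
  "series": "0.702 -0.485 0 0 0 -0.344 1;0.702 -0.485 0 0 0 -0.344 1;0.702 -0.485 0 0 0 -0.344 1;0.702 -0.485 0 0 0 -0.344 1"
}}

```text
time_s: 3.3
eef_pos: [421.1, -43.9, 230.4]
ee_rot: [0.001, 0.865, 0.501, 0.0]
force: [-0.3, 0.1, -0.1]
grip_width: 1.003
```

Emit:
{"op": "drive_tool", "data": {
  "series": "0.774 -0.358 0 0 0 -0.344 1;0.774 -0.358 0 0 0 -0.344 1;0.774 -0.358 0 0 0 -0.344 1;0.774 -0.358 0 0 0 -0.344 1"
}}

```text
time_s: 3.7
eef_pos: [430.6, 56.7, 230.1]
ee_rot: [0.001, 0.819, 0.573, -0.0]
force: [-0.5, -0.3, -0.3]
grip_width: 0.997
```

Emit:
{"op": "drive_tool", "data": {
  "series": "0.866 -0.528 0.361 0 0 -0.323 1;0.866 -0.528 0.361 0 0 -0.323 1;0.866 -0.528 0.361 0 0 -0.323 1;0.866 -0.528 0.361 0 0 -0.323 1"
}}

```text
time_s: 4.1
eef_pos: [406.5, 175.6, 185.2]
ee_rot: [0.001, 0.771, 0.637, -0.001]
force: [-0.2, -1.9, 0.1]
grip_width: 1.002
```

Emit:
{"op": "drive_tool", "data": {
  "series": "0.940 -0.382 0.361 0 0 -0.323 1;0.940 -0.382 0.361 0 0 -0.323 1;0.940 -0.382 0.361 0 0 -0.323 1;0.940 -0.382 0.361 0 0 -0.323 1"
}}

```text
time_s: 4.5
eef_pos: [383.2, 294.6, 140.4]
ee_rot: [0.0, 0.717, 0.697, -0.002]
force: [0.2, -1.2, -0.5]
grip_width: 1.003
```

Emit:
{"op": "drive_tool", "data": {
  "series": "0.989 -0.225 0.361 0 0 -0.323 1;0.989 -0.225 0.361 0 0 -0.323 1;0.989 -0.225 0.361 0 0 -0.323 1;0.989 -0.225 0.361 0 0 -0.323 1;0.989 -0.225 0.361 0 0 -0.323 1"
}}

```text
time_s: 5.0
eef_pos: [361.4, 412.1, 96.8]
ee_rot: [0.0, 0.659, 0.752, -0.002]
force: [0.4, 0.4, 0.9]
grip_width: 0.998
```

```bash
python3 - <<'E'
from h import *
plan([((358,418,2),97.8)])
E
```

```text
t 5.0 at [361.4 412.1  96.8] grip 0.998 F [0.4 0.4 0.9]
0 0.055 -0.019 0.790 -0.006 0.008 -0.009 min rows 2
```

Emit:
{"op": "drive_tool", "data": {
  "series": "0.055 -0.019 0.4 -0.006 0.008 -0.009 1;0.055 -0.019 0.7 -0.006 0.008 -0.009 1;0.055 -0.019 0.79 -0.006 0.008 -0.009 1;0.055 -0.019 0.79 -0.006 0.008 -0.009 1;0.055 -0.019 0.79 -0.006 0.008 -0.009 0;0.055 -0.019 0.79 -0.006 0.008 -0.009 0;0.055 -0.019 0.79 -0.006 0.008 -0.009 0;0.055 -0.019 0.79 -0.006 0.008 -0.009 0;0.055 -0.019 0.79 -0.006 0.008 -0.009 0;0.055 -0.019 0.79 -0.006 0.008 -0.009 0;0.055 -0.019 0.79 -0.006 0.008 -0.009 0;0.055 -0.019 0.79 -0.006 0.008 -0.009 0",
  "newtons": 80
}}

```text
time_s: 6.2
eef_pos: [358.3, 418.2, 3.2]
ee_rot: [0.0, 0.657, 0.754, 0.001]
force: [-1.4, -1.9, 8.7]
grip_width: 0.268
```

Emit:
{"op": "drive_tool", "data": {
  "series": "0 0 -0.2 0 0 0 0;0 0 -0.5 0 0 0 0;0 0 -0.9 0 0 0 0;0 0 -0.9 0 0 0 0;0 0 -0.9 0 0 0 0"
}}

```text
time_s: 6.7
eef_pos: [358.3, 418.3, 111.9]
ee_rot: [0.0, 0.657, 0.754, 0.001]
force: [-0.6, -0.5, -0.6]
grip_width: 0.267
```

```bash
python3 - <<'E'
from h import *
s,p,r=st(); print(p.round(1),s['grip_width'],s['force'])
T=shot("top"); S=shot("side")
a=cv2.resize(T['frame'][190:290,130:250,::-1],None,fx=5,fy=5,interpolation=cv2.INTER_CUBIC)
b=cv2.resize(S['frame'][200:320,225:305,::-1],None,fx=500/120*1.0,fy=500/120,interpolation=cv2.INTER_CUBIC)
b=cv2.resize(S['frame'][215:315,230:270+10,::-1],None,fx=5,fy=5,interpolation=cv2.INTER_CUBIC)
cv2.imwrite("pics/d1.png",np.hstack([a[:, :550],b]))
import pickle; pickle.dump((T,S),open("v1.pkl","wb"))
E
```

```text
[358.3 418.3 111.9] 0.2665022321731046 [-0.637913   -0.46510583 -0.60900665]
```

View pics/d1.png

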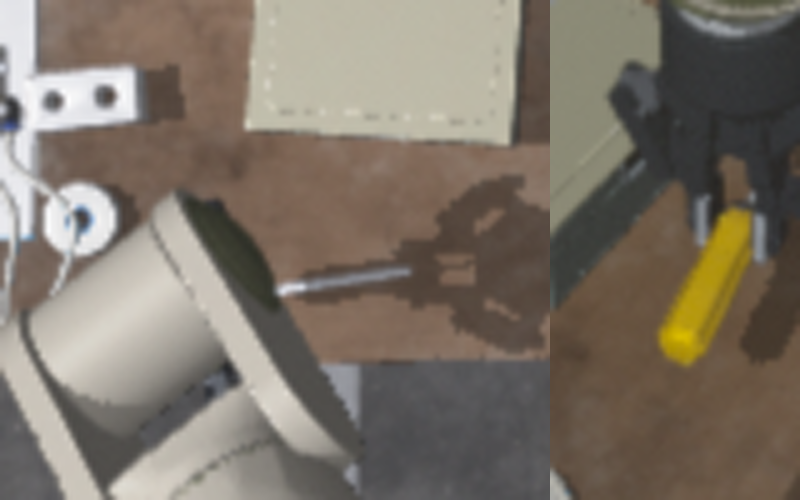

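The held driver's tip shows in the top view at (408,271) of the crop. The gripper hides the blade in the side view.

```bash
python3 - <<'E'
from h import *
import pickle
T,S=pickle.load(open("v1.pkl","rb"))
u=np.array([130+408.5/5-.5,190+271.5/5-.5]); u2=np.array([130+285/5-.5,190+292/5-.5])
for z in (112,117,122): 
    a=atz(T,u,z); b=atz(T,u2,z+3); d=a-b
    print(z,a.round(1),"dir",np.degrees(np.arctan2(d[1],d[0])).round(1),"dist tip-TCPxy",np.hypot(*(a-[358.3,418.3,0])[:2]).round(1), np.degrees(np.arctan2(a[1]-418.3,a[0]-358.3)).round(1))
# tip relative geometry; box frame
yb=-4.6; bx=lambda x,y,z:R.from_euler('z',np.radians(yb)).apply([x,y,0])+[532,328.5,z]
print("slot",bx(-70,0,52.5).round(1))
E
```

```text
112 [371.3 308.6 112. ] dir -82.0 dist tip-TCPxy 110.5 -83.3
117 [371.5 308.  117. ] dir -82.0 dist tip-TCPxy 111.1 -83.2
122 [371.7 307.4 122. ] dir -82.0 dist tip-TCPxy 111.7 -83.1
slot [462.2 334.1  52.5]
```

```bash
python3 - <<'E'
from h import *
plan([((325.6,345.1,112),175.4)])
E
```

```text
t 6.8 at [357.6 417.7 110. ] grip 0.269 F [ 0.1  0.1 -1.1]
0 -0.188 -0.116 -0.005 -0.001 -0.000 -0.903 min rows 4
0 -0.118 -0.186 -0.005 -0.001 -0.000 -0.903 min rows 4
0 -0.026 -0.219 -0.006 -0.001 -0.000 -0.903 min rows 4
```

Emit:
{"op": "drive_tool", "data": {
  "series": "-0.188 -0.116 0 0 0 -0.903 0;-0.188 -0.116 0 0 0 -0.903 0;-0.188 -0.116 0 0 0 -0.903 0;-0.188 -0.116 0 0 0 -0.903 0;-0.188 -0.116 0 0 0 -0.903 0"
}}

```text
time_s: 7.3
eef_pos: [346.6, 393.2, 109.1]
ee_rot: [-0.001, 0.474, 0.881, -0.001]
force: [-0.8, -0.4, -1.1]
grip_width: 0.27
```

Emit:
{"op": "drive_tool", "data": {
  "series": "-0.118 -0.186 0 0 0 -0.903 0;-0.118 -0.186 0 0 0 -0.903 0;-0.118 -0.186 0 0 0 -0.903 0;-0.118 -0.186 0 0 0 -0.903 0;-0.118 -0.186 0 0 0 -0.903 0"
}}

```text
time_s: 7.8
eef_pos: [335.7, 369.1, 108.9]
ee_rot: [-0.001, 0.267, 0.964, -0.001]
force: [-0.1, -0.5, -1.2]
grip_width: 0.271
```

Emit:
{"op": "drive_tool", "data": {
  "series": "-0.026 -0.219 -0.006 0 0 -0.903 0;-0.026 -0.219 -0.006 0 0 -0.903 0;-0.026 -0.219 -0.006 0 0 -0.903 0;-0.026 -0.219 -0.006 0 0 -0.903 0;-0.026 -0.219 -0.006 0 0 -0.903 0"
}}

```text
time_s: 8.3
eef_pos: [324.9, 345.1, 109.6]
ee_rot: [-0.001, 0.048, 0.999, -0.001]
force: [0.0, -0.4, -0.4]
grip_width: 0.272
```

```bash
python3 - <<'E'
from h import *
s,p,r=st(); print(p.round(1),r.as_quat().round(3),s['grip_width'],s['force'])
T=shot("top"); S=shot("side")
a=cv2.resize(T['frame'][190:290,150:220,::-1],None,fx=5.5,fy=5.5,interpolation=cv2.INTER_CUBIC)
b=cv2.resize(S['frame'][195:295,220:290,::-1],None,fx=5.5,fy=5.5,interpolation=cv2.INTER_CUBIC)
cv2.imwrite("pics/d2.png",np.hstack([a,b]))
import pickle; pickle.dump((T,S,p),open("v2.pkl","wb"))
E
```

```text
[324.9 345.1 109.6] [ 0.048  0.999 -0.001 -0.001] 0.2717810755561551 [ 0.04805839 -0.43648975 -0.3574323 ]
```

View pics/d2.png

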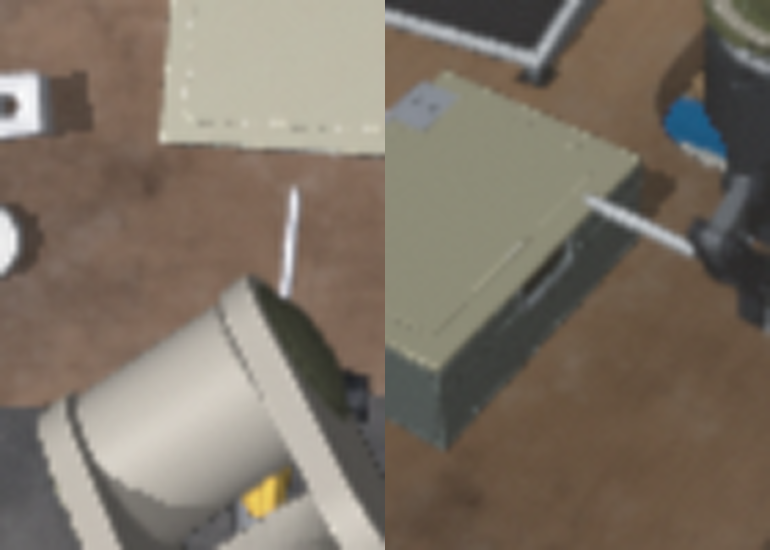

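The tip is at (295,186) in the top crop and (203,200) in the side crop. The dark slot runs from (140,300) to (188,248) in the side crop.

```bash
python3 - <<'E'
from h import *
import pickle
T,S,p=pickle.load(open("v2.pkl","rb"))
t=lambda u,v:np.array([u+.5,v+.5])/5.5+[150,190]-.5
s=lambda u,v:np.array([u+.5,v+.5])/5.5+[220,195]-.5
tip=tri((T,S),(t(295,186),s(203,200))); bk=tri((T,S),(t(285,297),s(307,252)))
d=tip-bk; print("tip",tip.round(1),"bk",bk.round(1),"yaw",np.degrees(np.arctan2(d[1],d[0])).round(1),"pitch",np.degrees(np.arcsin(d[2]/np.linalg.norm(d))).round(1),"rel TCP",(tip-p).round(1))
print("residual px",(proj(T,tip)-t(295,186)).round(2),(proj(S,tip)-s(203,200)).round(2))
bx=lambda x,y,z:R.from_euler('z',np.radians(-4.6)).apply([x,y,0])+[532,328.5,z]
X=np.array([bx(-70,22,60),bx(-70,-22,60),bx(-70,22,44),bx(-70,-22,44),bx(-70,95,65),bx(-70,-95,65),bx(-70,95,0)])
print("slot corners predicted in side crop",((proj(S,X)+.5-[220,195])*5.5-.5).round(0).tolist())
print("top crop",((proj(T,X)+.5-[150,190])*5.5-.5).round(0).tolist())
E
```

```text
tip [439.1 333.6 117.9] bk [373.2 340.8 118.1] yaw -6.2 pitch -0.2 rel TCP [114.3 -11.4   8.3]
residual px [[0.21 0.41]] [[-0.54 -0.05]]
slot corners predicted in side crop [[140.0, 289.0], [187.0, 240.0], [141.0, 310.0], [188.0, 260.0], [56.0, 370.0], [260.0, 157.0], [63.0, 453.0]]
top crop [[274.0, 151.0], [342.0, 155.0], [278.0, 152.0], [345.0, 156.0], [160.0, 144.0], [454.0, 162.0], [180.0, 147.0]]
```

Emit:
{"op": "drive_tool", "data": {
  "series": "0 0 0.3 0 0 0 0;0 0 0.555 0 0 0 0;0 0 0.555 0 0 0 0;0 0 0.555 0 0 0 0;-0.1 0 0.555 0 0 0 0;-0.2 0 0.555 0 0 0 0;-0.25 0 0.555 0 0 0 0;-0.3 0 0.555 0 0 0 0;-0.35 0 0.555 0 0 0 0;-0.42 0 0.555 0 0 0 0;-0.42 0 0.555 0 0 0 0"
}}

```text
time_s: 9.5
eef_pos: [375.9, 340.1, 42.9]
ee_rot: [-0.001, 0.047, 0.999, -0.001]
force: [-0.2, 0.0, -1.4]
grip_width: 0.266
```

```bash
python3 - <<'E'
from h import *
s,p,r=st(); print(p.round(1),r.as_quat().round(3),s['grip_width'],s['force'])
# arc waypoints of tip rel hinge -> TCP, box x/z
for th in (0.15,.3,.45,.6,.8,1.,1.2,1.4,1.5,1.6):
    rr=112-10*min(th,1); x=-rr*np.cos(th); z=rr*np.sin(th)-3*np.cos(th)
    # start: tip inside 27: x=-113,z=52-60.5
    print(th, "tz %.3f tx %.3f"%(-(z+8.5)/120, -(x+113)/120))
E
```

```text
[375.9 340.1  42.9] [ 0.047  0.999 -0.001 -0.001] 0.2663423982276987 [-0.15804971  0.03349897 -1.41030651]
0.15 tz -0.184 tx -0.031
0.3 tz -0.315 tx -0.074
0.45 tz -0.438 tx -0.135
0.6 tz -0.549 tx -0.213
0.8 tz -0.675 tx -0.338
1.0 tz -0.773 tx -0.482
1.2 tz -0.854 tx -0.634
1.4 tz -0.904 tx -0.797
1.5 tz -0.917 tx -0.882
1.6 tz -0.921 tx -0.966
```

Emit:
{"op": "drive_tool", "data": {
  "series": "0 0 -0.08 0 0 0 0;-0.01 0 -0.13 0 0 0 0;-0.03 0 -0.184 0 0 0 0;-0.05 0 -0.25 0 0 0 0;-0.074 0 -0.315 0 0 0 0;-0.1 0 -0.375 0 0 0 0;-0.135 0 -0.438 0 0 0 0;-0.17 0 -0.495 0 0 0 0;-0.213 0 -0.549 0 0 0 0;-0.213 0 -0.549 0 0 0 0;-0.213 0 -0.549 0 0 0 0;-0.213 0 -0.549 0 0 0 0"
}}

```text
time_s: 10.7
eef_pos: [401.4, 337.8, 108.5]
ee_rot: [-0.001, 0.047, 0.999, -0.001]
force: [0.1, 0.1, -1.6]
grip_width: 0.268
```

```bash
python3 - <<'E'
from h import *
s,p,r=st(); print(p.round(1),r.as_quat().round(3),s['grip_width'],s['force'])
S=shot("side","l1",(170,150,320,300),4)
E
```

```text
[401.4 337.8 108.5] [ 0.047  0.999 -0.001 -0.001] 0.26759833612757616 [ 0.05983565  0.06415004 -1.57338164]
```

View pics/l1.png

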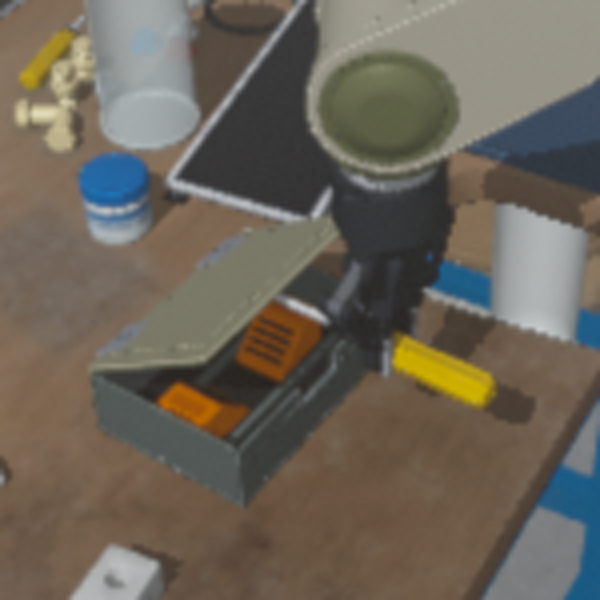

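The lid is held up at about 0.6 rad by the blade, and both orange chocks are visible. I'll continue the arc to upright.

Emit:
{"op": "drive_tool", "data": {
  "series": "-0.06 0 -0.065 0 0 0 0;-0.125 0 -0.126 0 0 0 0;-0.2 0 -0.18 0 0 0 0;-0.27 0 -0.224 0 0 0 0;-0.345 0 -0.265 0 0 0 0;-0.42 0 -0.305 0 0 0 0;-0.5 0 -0.33 0 0 0 0;-0.58 0 -0.355 0 0 0 0;-0.67 0 -0.368 0 0 0 0;-0.76 0 -0.372 0 0 0 0;-0.8 0 -0.372 0 0 0 0;-0.8 0 -0.372 0 0 0 0"
}}

```text
time_s: 11.95
eef_pos: [497.7, 328.6, 152.6]
ee_rot: [-0.001, 0.047, 0.999, -0.001]
force: [-0.4, -0.1, -0.4]
grip_width: 0.271
```

```bash
python3 - <<'E'
from h import *
s,p,r=st(); print(p.round(1),r.as_quat().round(3),s['grip_width'],s['force'])
S=shot("side","l2",(170,150,320,300),4)
E
```

```text
[497.7 328.6 152.6] [ 0.047  0.999 -0.001 -0.001] 0.27122043792448397 [-0.36371462 -0.05083395 -0.40314452]
```

View pics/l2.png

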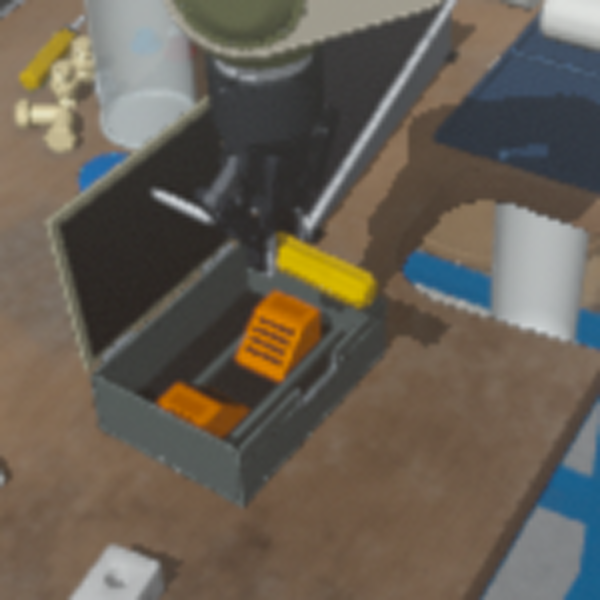

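The lid now stands just past upright, with the chocks lying open in the box. Next I back off and put the driver back where it lay.

```bash
python3 - <<'E'
from h import *
plan([((380,338,152),175.4),((358,418,60),97.8),((358.3,418.2,3.2),97.8)])
E
```

```text
t 12.0 at [497.3 328.7 152.7] grip 0.265 F [-0.5  0.  -0.1]
0 0.980 -0.015 0.008 -0.005 -0.005 -0.028 min rows 3
1 0.079 0.217 0.256 0.000 -0.000 0.903 min rows 4
1 0.165 0.161 0.256 0.000 -0.000 0.903 min rows 4
1 0.219 0.072 0.256 0.000 -0.000 0.903 min rows 4
2 0.001 0.003 0.473 -0.000 0.000 0.000 min rows 2
```

Emit:
{"op": "drive_tool", "data": {
  "series": "0.5 -0.015 0.008 0 0 -0.028 0;0.98 -0.015 0.008 0 0 -0.028 0;0.98 -0.015 0.008 0 0 -0.028 0;0.98 -0.015 0.008 0 0 -0.028 0;0.98 -0.015 0.008 0 0 -0.028 0"
}}

```text
time_s: 12.5
eef_pos: [380.5, 338.2, 152.4]
ee_rot: [-0.001, 0.04, 0.999, -0.001]
force: [0.6, -0.2, -0.6]
grip_width: 0.271
```

Emit:
{"op": "drive_tool", "data": {
  "series": "0.079 0.217 0.256 0 0 0.903 0;0.079 0.217 0.256 0 0 0.903 0;0.079 0.217 0.256 0 0 0.903 0;0.079 0.217 0.256 0 0 0.903 0;0.079 0.217 0.256 0 0 0.903 0"
}}

```text
time_s: 13.0
eef_pos: [374.0, 364.7, 121.6]
ee_rot: [-0.0, 0.261, 0.965, -0.001]
force: [-1.1, 0.2, -0.9]
grip_width: 0.268
```

Emit:
{"op": "drive_tool", "data": {
  "series": "0.165 0.161 0.256 0 0 0.903 0;0.165 0.161 0.256 0 0 0.903 0;0.165 0.161 0.256 0 0 0.903 0;0.165 0.161 0.256 0 0 0.903 0;0.165 0.161 0.256 0 0 0.903 0"
}}

```text
time_s: 13.5
eef_pos: [367.0, 391.2, 91.0]
ee_rot: [0.0, 0.468, 0.884, -0.001]
force: [-0.1, -0.9, -0.7]
grip_width: 0.269
```

Emit:
{"op": "drive_tool", "data": {
  "series": "0.219 0.072 0.256 0 0 0.903 0;0.219 0.072 0.256 0 0 0.903 0;0.219 0.072 0.256 0 0 0.903 0;0.219 0.072 0.256 0 0 0.903 0;0.219 0.072 0.256 0 0 0.903 0;0.219 0.072 0.256 0 0 0.903 0"
}}

```text
time_s: 14.1
eef_pos: [359.6, 417.7, 60.5]
ee_rot: [0.0, 0.653, 0.758, -0.001]
force: [-0.5, 0.1, -0.1]
grip_width: 0.265
```

```bash
python3 - <<'E'
from h import *
plan([((358.3,418.2,3.4),97.8)])
# chock measurement: orange blobs in both views
import pickle
T=eyes.capture("top");S=eyes.capture("side"); pickle.dump((T,S),open("v3.pkl","wb"))
for n,p in (("top",T),("side",S)):
    h=cv2.cvtColor(p['frame'],cv2.COLOR_RGB2HSV); m=((h[...,0]>5)&(h[...,0]<19)&(h[...,1]>190)&(h[...,2]>60)).astype(np.uint8)
    k,l,stt,c=cv2.connectedComponentsWithStats(m)
    for i in range(1,k):
        if stt[i,4]>15: print(n,stt[i],c[i].round(1))
a=cv2.resize(T['frame'][165:230,170:250,::-1],None,fx=5,fy=5,interpolation=cv2.INTER_CUBIC)
b=cv2.resize(S['frame'][195:285,190:270,::-1],None,fx=5,fy=5,interpolation=cv2.INTER_CUBIC)
o=np.zeros((450,800,3),np.uint8);o[:325,:400]=a;o[:,400:]=b; cv2.imwrite("pics/c1.png",o)
E
```

```text
t 14.1 at [359.6 417.7  60.5] grip 0.265 F [-0.5  0.1 -0.1]
0 0.006 -0.010 0.476 -0.001 0.003 0.026 min rows 2
side [229 223  21  22 282] [239.3 233.4]
side [209 246  23  13 146] [219.7 251.7]
```

View pics/c1.png

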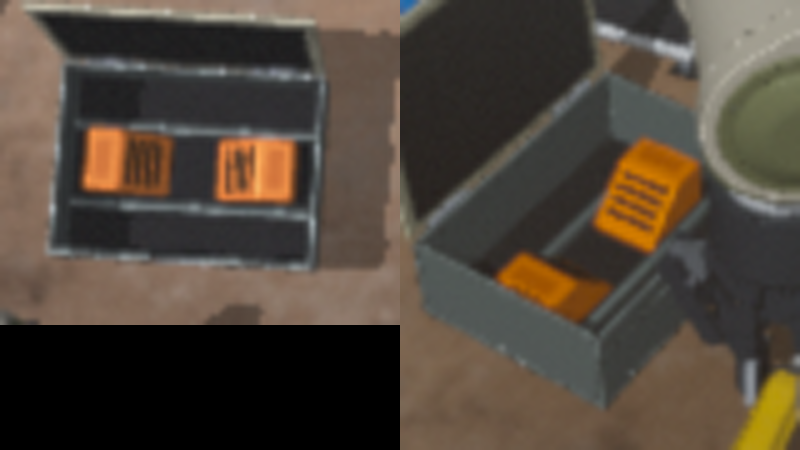

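The lid stays upright. The left chock's block top is at (104,160) and the right one's at (277,170) in the top crop. In the side crop they are near (135,277) and (275,163).

```bash
python3 - <<'E'
from h import *
import pickle
T,S=pickle.load(open("v3.pkl","rb"))
t=lambda u,v:np.array([u+.5,v+.5])/5+[170,165]-.5
s=lambda u,v:np.array([u+.5,v+.5])/5+[190,195]-.5
Rb=R.from_euler('z',np.radians(-4.6)); B=np.array([532,328.5,0])
for n,a,b in (("left",(104,160),(135,277)),("right",(277,170),(275,163))):
    X=tri((T,S),(t(*a),s(*b))); Y=atz(T,t(*a),40)
    print(n,"tri",X.round(1),"z40",Y.round(1),"box frame",Rb.inv().apply(Y-B).round(1))
for q in ((55,250),(315,268),(323,75),(65,68)): print(atz(T,t(*q),60).round(1),Rb.inv().apply(atz(T,t(*q),60)-B).round(1))
# plan left chock approach from driver-lay pose
E
```

```text
left tri [540.4 391.8  41.9] z40 [539.5 391.6  40. ] box frame [ 2.5 63.5 40. ]
right tri [526.2 264.4  36.6] z40 [529.6 266.   40. ] box frame [  2.6 -62.5  40. ]
[474.2 422.8  60. ] [-65.2  89.4  60. ]
[457.4 238.2  60. ] [-67.1 -96.   60. ]
[596.  230.5  60. ] [ 71.6 -92.6  60. ]
[604.8 415.9  60. ] [65.6 93.  60. ]
```

Emit:
{"op": "drive_tool", "data": {
  "series": "0.006 -0.01 0.3 0 0 0.026 0;0.006 -0.01 0.44 0 0 0.026 0;0.006 -0.01 0.476 0 0 0.026 0;0.006 -0.01 0.476 0 0 0.026 0;0.006 -0.01 0.476 0 0 0.026 0.5;0.006 -0.01 0.476 0 0 0.026 0.7;0.006 -0.01 0.476 0 0 0.026 0.7;0.006 -0.01 0.476 0 0 0.026 0.7;0.006 -0.01 0.476 0 0 0.026 0.7"
}}

```text
time_s: 15.1
eef_pos: [358.2, 418.2, 3.3]
ee_rot: [0.0, 0.658, 0.753, -0.001]
force: [1.0, 0.1, -0.6]
grip_width: 0.699
```

Emit:
{"op": "drive_tool", "data": {
  "series": "0 0 -0.3 0 0 0 0.7;0 0 -0.6 0 0 0 0.7;0 0 -0.95 0 0 0 0.7;0 0 -0.95 0 0 0 0.7"
}}

```text
time_s: 15.5
eef_pos: [360.2, 420.0, 122.7]
ee_rot: [0.001, 0.658, 0.753, 0.004]
force: [0.8, 0.0, 0.1]
grip_width: 0.698
```

```bash
cat >> h.py <<'E'
DO=np.array([663.3,-9.1,46.]); RD=R.from_euler('z',np.radians(4.13))*R.from_euler('x',np.radians(-8))
deck=lambda x,y,z:RD.apply([x,y,z])+DO
RC=RD*down(90)   # tool for chocks on deck (jaws along deck x)
RK=RD*down(0)    # tool for cartridges on deck (jaws along deck y)
E
python3 - <<'E'
from h import *
plan([((538.6,391.7,110),85.4),((538.6,391.7,12),85.4),((538.6,391.7,120),85.4),((505,180,150),90),(deck(0,93.5,90),RC),(deck(0,93.5,20),RC)])
print(deck(0,93.5,8))
E
```

```text
t 15.5 at [360.2 420.  122.7] grip 0.698 F [0.8 0.  0.1]
0 -0.217 0.720 0.058 0.008 -0.004 0.215 min rows 2
0 -0.138 0.739 0.056 0.008 -0.004 0.215 min rows 2
1 0.000 0.000 0.817 -0.000 0.000 -0.000 min rows 2
2 0.000 -0.000 -0.900 -0.000 -0.000 0.000 min rows 3
3 -0.890 -0.069 -0.125 -0.000 -0.000 -0.080 min rows 3
3 -0.887 -0.104 -0.125 -0.000 -0.000 -0.080 min rows 3
4 -0.351 0.628 0.116 -0.005 -0.140 -0.072 min rows 2
4 -0.364 0.615 0.143 -0.005 -0.140 -0.072 min rows 2
5 0.000 -0.000 0.583 0.000 0.000 0.000 min rows 2
[656.55150633  84.36012108  40.90945961]
```

Emit:
{"op": "drive_tool", "data": {
  "series": "-0.217 0.72 0.058 0.008 -0.004 0.215 0.7;-0.217 0.72 0.058 0.008 -0.004 0.215 0.7;-0.217 0.72 0.058 0.008 -0.004 0.215 0.7;-0.217 0.72 0.058 0.008 -0.004 0.215 0.7"
}}

```text
time_s: 15.9
eef_pos: [449.4, 405.3, 115.4]
ee_rot: [0.0, 0.698, 0.716, 0.001]
force: [0.8, -0.4, -0.3]
grip_width: 0.7
```

Emit:
{"op": "drive_tool", "data": {
  "series": "-0.138 0.739 0.056 0 0 0.215 0.7;-0.138 0.739 0.056 0 0 0.215 0.7;-0.138 0.739 0.056 0 0 0.215 0.7;-0.138 0.739 0.056 0 0 0.215 0.7;-0.138 0.739 0.056 0 0 0.215 0.7"
}}

```text
time_s: 16.4
eef_pos: [537.0, 391.9, 108.9]
ee_rot: [-0.0, 0.735, 0.678, 0.001]
force: [0.3, 0.2, -0.3]
grip_width: 0.698
```

```bash
python3 - <<'E'
from h import *
plan([((538.6,391.7,12),85.4)])
E
```

```text
t 16.4 at [537.  391.9 108.9] grip 0.698 F [ 0.3  0.2 -0.3]
0 -0.002 0.012 0.808 0.003 -0.003 0.001 min rows 2
```

Emit:
{"op": "drive_tool", "data": {
  "series": "0 0.012 0.3 0 0 0 0.7;0 0.012 0.55 0 0 0 0.7;0 0.012 0.7 0 0 0 0.7;0 0.012 0.78 0 0 0 0.7;0 0.012 0.808 0 0 0 0.7;0 0.012 0.808 0 0 0 0.7;0 0.012 0.808 0 0 0 0.3;0 0.012 0.808 0 0 0 0.3;0 0.012 0.808 0 0 0 0.3;0 0.012 0.808 0 0 0 0.3;0 0.012 0.808 0 0 0 0.3;0 0.012 0.808 0 0 0 0.3",
  "newtons": 60
}}

```text
time_s: 17.6
eef_pos: [539.4, 392.4, 13.6]
ee_rot: [0.0, 0.735, 0.678, 0.003]
force: [-1.4, 0.4, 6.8]
grip_width: 0.503
```

Emit:
{"op": "drive_tool", "data": {
  "series": "0 0 -0.2 0 0 0 0.3;0 0 -0.5 0 0 0 0.3;0 0 -0.9 0 0 0 0.3;0 0 -0.9 0 0 0 0.3;0 0 -0.9 0 0 0 0.3"
}}

```text
time_s: 18.1
eef_pos: [539.0, 392.1, 122.4]
ee_rot: [0.001, 0.735, 0.678, 0.003]
force: [-0.7, -0.6, -2.8]
grip_width: 0.503
```

```bash
python3 - <<'E'
from h import *
plan([((505,180,150),90),(deck(0,93.5,90),RC),(deck(0,93.5,20),RC)])
E
```

```text
t 18.1 at [539.  392.1 122.4] grip 0.503 F [-0.7 -0.6 -2.8]
0 -0.892 -0.070 -0.119 0.005 -0.004 -0.080 min rows 3
0 -0.889 -0.106 -0.117 0.005 -0.004 -0.080 min rows 3
1 -0.351 0.628 0.116 -0.005 -0.140 -0.072 min rows 2
1 -0.364 0.615 0.143 -0.005 -0.140 -0.072 min rows 2
2 0.000 -0.000 0.583 -0.000 0.000 0.000 min rows 2
```

Emit:
{"op": "drive_tool", "data": {
  "series": "-0.892 -0.07 -0.119 0 0 -0.08 0.3;-0.892 -0.07 -0.119 0 0 -0.08 0.3;-0.892 -0.07 -0.119 0 0 -0.08 0.3;-0.892 -0.07 -0.119 0 0 -0.08 0.3"
}}

```text
time_s: 18.5
eef_pos: [521.7, 284.8, 135.3]
ee_rot: [0.0, 0.722, 0.692, 0.002]
force: [0.0, 1.0, -1.7]
grip_width: 0.505
```

Emit:
{"op": "drive_tool", "data": {
  "series": "-0.889 -0.106 -0.117 0 0 -0.08 0.3;-0.889 -0.106 -0.117 0 0 -0.08 0.3;-0.889 -0.106 -0.117 0 0 -0.08 0.3;-0.889 -0.106 -0.117 0 0 -0.08 0.3"
}}

```text
time_s: 18.9
eef_pos: [504.6, 178.5, 148.5]
ee_rot: [-0.0, 0.708, 0.706, 0.002]
force: [0.6, 0.4, -2.3]
grip_width: 0.505
```

Emit:
{"op": "drive_tool", "data": {
  "series": "-0.351 0.628 0.116 -0.005 -0.14 -0.072 0.3;-0.351 0.628 0.116 -0.005 -0.14 -0.072 0.3;-0.351 0.628 0.116 -0.005 -0.14 -0.072 0.3;-0.351 0.628 0.116 -0.005 -0.14 -0.072 0.3"
}}

```text
time_s: 19.3
eef_pos: [579.8, 137.8, 133.1]
ee_rot: [0.024, 0.695, 0.718, -0.022]
force: [-0.6, 0.5, -2.8]
grip_width: 0.499
```

Emit:
{"op": "drive_tool", "data": {
  "series": "-0.364 0.615 0.143 -0.005 -0.14 -0.072 0.3;-0.364 0.615 0.143 -0.005 -0.14 -0.072 0.3;-0.364 0.615 0.143 -0.005 -0.14 -0.072 0.3;-0.364 0.615 0.143 -0.005 -0.14 -0.072 0.3;-0.364 0.615 0.143 -0.005 -0.14 -0.072 0.3"
}}

```text
time_s: 19.8
eef_pos: [654.4, 97.2, 119.3]
ee_rot: [0.05, 0.68, 0.73, -0.046]
force: [0.0, 0.3, -1.4]
grip_width: 0.5
```

```bash
python3 - <<'E'
from h import *
plan([(deck(0,93.5,20),RC),(deck(0,93.5,9.6),RC)])
E
```

```text
t 19.8 at [654.4  97.2 119.3] grip 0.5 F [ 0.   0.3 -1.4]
0 -0.018 0.010 0.562 0.001 -0.008 -0.002 min rows 2
1 -0.000 0.000 0.087 -0.000 0.000 0.000 min rows 1
```

Emit:
{"op": "drive_tool", "data": {
  "series": "-0.018 0.01 0.3 0 -0.008 0 0.3;-0.018 0.01 0.5 0 -0.008 0 0.3;-0.018 0.01 0.562 0 -0.008 0 0.3;-0.018 0.01 0.58 0 -0.008 0 0.3;-0.018 0.01 0.6 0 -0.008 0 0.3;-0.018 0.01 0.62 0 -0.008 0 0.3;-0.018 0.01 0.63 0 -0.008 0 0.3;-0.018 0.01 0.63 0 -0.008 0 0.3"
}}

```text
time_s: 20.6
eef_pos: [656.6, 85.0, 45.0]
ee_rot: [0.052, 0.68, 0.73, -0.047]
force: [0.2, 0.2, -1.1]
grip_width: 0.503
```

Emit:
{"op": "drive_tool", "data": {
  "series": "0 0 0.02 0 0 0 0.3;0 0 0.02 0 0 0 0.3"
}}

```text
time_s: 20.8
eef_pos: [656.6, 84.7, 42.5]
ee_rot: [0.051, 0.68, 0.73, -0.047]
force: [-0.3, 0.1, -1.7]
grip_width: 0.506
```

Emit:
{"op": "drive_tool", "data": {
  "series": "0 0 0.02 0 0 0 0.3;0 0 0.02 0 0 0 0.3"
}}

```text
time_s: 21.0
eef_pos: [656.8, 84.6, 42.4]
ee_rot: [0.052, 0.68, 0.73, -0.047]
force: [-6.6, 2.2, 13.6]
grip_width: 0.502
```

Contact came at exactly the predicted deck height. I'll release, then go for the tray cartridge.

Emit:
{"op": "drive_tool", "data": {
  "series": "0 0 0 0 0 0 0.7;0 0 0 0 0 0 0.7;0 0 0 0 0 0 0.7;0 0 0 0 0 0 0.7;0 0 -0.3 0 0 0 0.7;0 0 -0.7 0 0 0 0.7;0 0 -0.95 0 0 0 1;0 0 -0.95 0 0 0 1;0 0 -0.95 0 0 0 1"
}}

```text
time_s: 21.9
eef_pos: [655.4, 100.5, 155.2]
ee_rot: [0.052, 0.68, 0.73, -0.047]
force: [-0.6, 0.6, -0.1]
grip_width: 0.998
```

```bash
python3 - <<'E'
from h import *
plan([((465,-257,120),0),((465,-257,17),0)])
E
```

```text
t 21.9 at [655.4 100.5 155.2] grip 0.998 F [-0.6  0.6 -0.1]
0 -0.697 -0.449 0.171 0.058 0.053 0.820 min rows 3
0 -0.822 -0.128 0.160 0.058 0.053 0.820 min rows 3
0 -0.808 0.215 0.137 0.058 0.053 0.820 min rows 3
0 -0.658 0.523 0.106 0.058 0.053 0.820 min rows 3
1 -0.000 0.000 0.858 -0.000 -0.000 -0.000 min rows 3
```

Emit:
{"op": "drive_tool", "data": {
  "series": "-0.697 -0.449 0.171 0.058 0.053 0.82 1;-0.697 -0.449 0.171 0.058 0.053 0.82 1;-0.697 -0.449 0.171 0.058 0.053 0.82 1;-0.697 -0.449 0.171 0.058 0.053 0.82 1"
}}

```text
time_s: 22.3
eef_pos: [607.0, 9.9, 145.0]
ee_rot: [0.04, 0.816, 0.575, -0.038]
force: [0.5, 0.4, -0.2]
grip_width: 1.003
```

Emit:
{"op": "drive_tool", "data": {
  "series": "-0.822 -0.128 0.16 0.058 0.053 0.82 1;-0.822 -0.128 0.16 0.058 0.053 0.82 1;-0.822 -0.128 0.16 0.058 0.053 0.82 1;-0.822 -0.128 0.16 0.058 0.053 0.82 1"
}}

```text
time_s: 22.7
eef_pos: [558.8, -79.9, 135.4]
ee_rot: [0.027, 0.917, 0.397, -0.027]
force: [0.0, -0.1, 0.6]
grip_width: 0.996
```

Emit:
{"op": "drive_tool", "data": {
  "series": "-0.808 0.215 0.137 0.058 0.053 0.82 1;-0.808 0.215 0.137 0.058 0.053 0.82 1;-0.808 0.215 0.137 0.058 0.053 0.82 1;-0.808 0.215 0.137 0.058 0.053 0.82 1"
}}

```text
time_s: 23.1
eef_pos: [511.1, -169.1, 126.2]
ee_rot: [0.013, 0.979, 0.203, -0.015]
force: [0.0, 0.1, -0.3]
grip_width: 0.993
```

Emit:
{"op": "drive_tool", "data": {
  "series": "-0.658 0.523 0.106 0.058 0.053 0.82 1;-0.658 0.523 0.106 0.058 0.053 0.82 1;-0.658 0.523 0.106 0.058 0.053 0.82 1;-0.658 0.523 0.106 0.058 0.053 0.82 1;-0.658 0.523 0.106 0.058 0.053 0.82 1"
}}

```text
time_s: 23.6
eef_pos: [464.5, -257.1, 117.3]
ee_rot: [-0.001, 1.0, 0.004, -0.002]
force: [0.3, 0.7, -0.2]
grip_width: 1.002
```

```bash
python3 - <<'E'
from h import *
plan([((465,-257,17),0)])
T=eyes.capture("top")
print([(np.round(d['rect'],1).tolist(),round(d['confidence'],2)) for d in nets.spot_in("chock_a",T)])
E
```

```text
t 23.6 at [ 464.5 -257.1  117.3] grip 1.002 F [ 0.3  0.7 -0.2]
0 0.007 0.000 0.836 -0.002 0.007 0.016 min rows 3
[([213.9, 193.9, 231.1, 205.1], 0.69), ([177.0, 164.1, 235.8, 221.3], 0.54), ([268.3, 155.2, 288.7, 169.7], 0.5), ([163.1, 245.0, 214.7, 256.0], 0.29)]
```

Emit:
{"op": "drive_tool", "data": {
  "series": "0.007 0 0.35 0 0.007 0.016 1;0.007 0 0.65 0 0.007 0.016 1;0.007 0 0.8 0 0.007 0.016 1;0.007 0 0.836 0 0.007 0.016 1;0.007 0 0.836 0 0.007 0.016 1;0.007 0 0.836 0 0.007 0.016 0.5;0.007 0 0.836 0 0.007 0.016 0.5;0.007 0 0.836 0 0.007 0.016 0.5;0.007 0 0.836 0 0.007 0.016 0.5;0.007 0 0.836 0 0.007 0.016 0.5;0.007 0 0.836 0 0.007 0.016 0.5",
  "newtons": 40
}}

```text
time_s: 24.8
eef_pos: [465.7, -257.3, 18.7]
ee_rot: [0.0, 1.0, -0.001, 0.001]
force: [-0.5, 2.1, 5.3]
grip_width: 0.721
```

Emit:
{"op": "drive_tool", "data": {
  "series": "0 0 -0.3 0 0 0 0.5;0 0 -0.6 0 0 0 0.5;0 0 -0.95 0 0 0 0.5;0 0 -0.95 0 0 0 0.5;0 0 -0.95 0 0 0 0.5"
}}

```text
time_s: 25.3
eef_pos: [465.6, -257.3, 133.6]
ee_rot: [0.001, 1.0, -0.0, 0.002]
force: [-0.5, -0.4, -1.8]
grip_width: 0.72
```

```bash
python3 - <<'E'
from h import *
plan([((640,-90,150),4),(deck(0,10,60),RK),(deck(0,10,15),RK)])
E
```

```text
t 25.3 at [ 465.6 -257.3  133.6] grip 0.72 F [-0.5 -0.4 -1.8]
0 0.727 -0.698 -0.067 0.002 -0.004 -0.071 min rows 3
0 0.751 -0.672 -0.068 0.002 -0.004 -0.071 min rows 3
1 0.240 -0.811 0.383 -0.279 0.000 -0.005 min rows 3
2 -0.000 0.000 0.375 -0.000 -0.000 -0.000 min rows 1
```

Emit:
{"op": "drive_tool", "data": {
  "series": "0.727 -0.698 -0.067 0 0 -0.071 0.5;0.727 -0.698 -0.067 0 0 -0.071 0.5;0.727 -0.698 -0.067 0 0 -0.071 0.5;0.727 -0.698 -0.067 0 0 -0.071 0.5"
}}

```text
time_s: 25.7
eef_pos: [553.7, -171.2, 140.3]
ee_rot: [0.0, 1.0, 0.019, 0.001]
force: [0.5, -0.6, -1.9]
grip_width: 0.722
```

Emit:
{"op": "drive_tool", "data": {
  "series": "0.751 -0.672 -0.068 0 0 -0.071 0.5;0.751 -0.672 -0.068 0 0 -0.071 0.5;0.751 -0.672 -0.068 0 0 -0.071 0.5;0.751 -0.672 -0.068 0 0 -0.071 0.5"
}}

```text
time_s: 26.1
eef_pos: [641.2, -85.4, 146.9]
ee_rot: [-0.0, 0.999, 0.038, 0.0]
force: [-0.0, -0.5, -2.2]
grip_width: 0.72
```

Emit:
{"op": "drive_tool", "data": {
  "series": "0.24 -0.811 0.383 -0.279 0 0 0.5;0.24 -0.811 0.383 -0.279 0 0 0.5;0.24 -0.811 0.383 -0.279 0 0 0.5;0.24 -0.811 0.383 -0.279 0 0 0.5;0.24 -0.811 0.383 -0.279 0 0 0.5"
}}

```text
time_s: 26.6
eef_pos: [662.3, 11.9, 101.1]
ee_rot: [0.07, 0.997, 0.038, 0.003]
force: [-0.2, 0.0, -0.6]
grip_width: 0.716
```

```bash
python3 - <<'E'
from h import *
plan([(deck(0,10,20),RK),(deck(0,10,12.7),RK)])
E
```

```text
t 26.6 at [662.3  11.9 101.1] grip 0.716 F [-0.2  0.  -0.6]
0 -0.004 0.026 0.312 0.000 -0.001 0.006 min rows 1
1 -0.000 -0.000 0.061 0.000 0.000 0.000 min rows 1
```

Emit:
{"op": "drive_tool", "data": {
  "series": "-0.004 0.026 0.2 0 0 0.006 0.5;-0.004 0.026 0.312 0 0 0.006 0.5;-0.004 0.026 0.34 0 0 0.006 0.5;-0.004 0.026 0.36 0 0 0.006 0.5;-0.004 0.026 0.37 0 0 0.006 0.5;-0.004 0.026 0.37 0 0 0.006 0.5"
}}

```text
time_s: 27.2
eef_pos: [662.8, 2.6, 58.2]
ee_rot: [0.07, 0.997, 0.036, 0.003]
force: [-0.1, 0.6, -1.1]
grip_width: 0.719
```

Emit:
{"op": "drive_tool", "data": {
  "series": "0 0 0 0 0 0 0.82;0 0 0 0 0 0 0.82;0 0 0 0 0 0 0.82;0 0 0 0 0 0 0.82;0 0 -0.15 0 0 0 0.82;0 0 -0.3 0 0 0 0.82;0 0 -0.5 0 0 0 0.9;0 0 -0.8 0 0 0 1;0 0 -0.8 0 0 0 1;0 0 -0.8 0 0 0 1"
}}

```text
time_s: 28.2
eef_pos: [661.8, 16.0, 153.8]
ee_rot: [0.07, 0.997, 0.036, 0.004]
force: [0.7, 0.4, -0.8]
grip_width: 1.0
```

```bash
python3 - <<'E'
from h import *
plan([((640,-160,140),-2),((631,-311.5,110),-3.7),((631,-311.5,12.5),-3.7)])
E
```

```text
t 28.2 at [661.8  16.  153.8] grip 1.0 F [ 0.7  0.4 -0.8]
0 -0.144 0.710 0.158 0.140 -0.010 0.107 min rows 2
0 -0.105 0.726 0.108 0.140 -0.010 0.107 min rows 2
1 -0.015 0.632 0.125 -0.000 0.000 0.030 min rows 2
1 -0.006 0.632 0.125 -0.000 0.000 0.030 min rows 2
2 0.000 0.000 0.812 -0.000 0.000 0.000 min rows 2
```

Emit:
{"op": "drive_tool", "data": {
  "series": "-0.144 0.71 0.158 0.14 -0.01 0.107 1;-0.144 0.71 0.158 0.14 -0.01 0.107 1;-0.144 0.71 0.158 0.14 -0.01 0.107 1;-0.144 0.71 0.158 0.14 -0.01 0.107 1"
}}

```text
time_s: 28.6
eef_pos: [650.4, -72.7, 145.6]
ee_rot: [0.035, 0.999, 0.009, 0.001]
force: [-0.4, 1.1, -0.5]
grip_width: 1.002
```

Emit:
{"op": "drive_tool", "data": {
  "series": "-0.105 0.726 0.108 0.14 -0.01 0.107 1;-0.105 0.726 0.108 0.14 -0.01 0.107 1;-0.105 0.726 0.108 0.14 -0.01 0.107 1;-0.105 0.726 0.108 0.14 -0.01 0.107 1"
}}

```text
time_s: 29.0
eef_pos: [639.3, -160.0, 138.0]
ee_rot: [-0.001, 1.0, -0.018, -0.001]
force: [1.4, 0.1, -0.9]
grip_width: 1.0
```

```bash
python3 - <<'E'
from h import *
import pickle
s,p,r=st();print(p)
T=eyes.capture("top");S=eyes.capture("side"); pickle.dump((T,S),open("v4.pkl","wb"))
a=cv2.resize(T['frame'][110:220,240:440,::-1],None,fx=4,fy=4,interpolation=cv2.INTER_CUBIC)[:, :800]
b=cv2.resize(S['frame'][60:213,200:360,::-1],None,fx=2.5,fy=2.5*1.0,interpolation=cv2.INTER_CUBIC)
a=cv2.resize(T['frame'][115:215,260:420,::-1],None,fx=2.5*1.0,fy=2.5)
S4=cv2.resize(S['frame'][60:213,200:360,::-1],None,fx=2.5,fy=2.5,interpolation=cv2.INTER_CUBIC)
o=np.zeros((382,800,3),np.uint8);o[:250,:400]=a;o[:382,400:]=S4[:382]; cv2.imwrite("pics/r1.png",o)
E
```

```text
[ 639.2501481  -159.96870093  138.03174625]
```

View pics/r1.png

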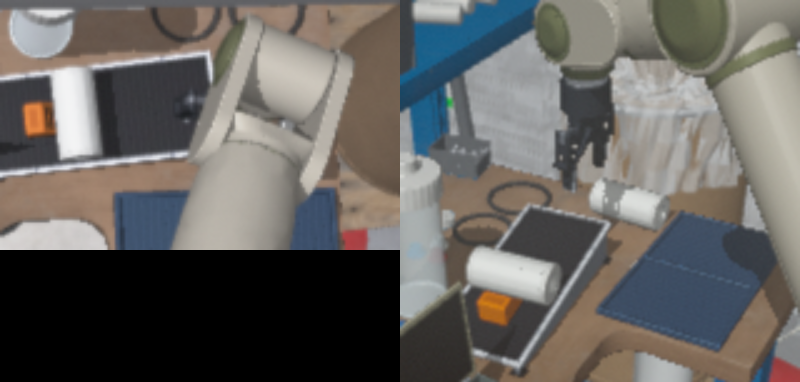

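Cartridge 1 has rolled against the lower chock (top crop (77,112)). The bench cartridge is still in place at (628,205). Next I check the bin's clearance beside it.

```bash
python3 - <<'E'
from h import *
import pickle
T,S=pickle.load(open("v4.pkl","rb"))
for a in ((443,150),(450,150),(455,155)):
    c=tri((T,S),(np.array(a),np.array((305,87)))); o,d=ray(S,(305,87)); dist=np.linalg.norm(c-o)
    print("bin rim centre",c.round(0),"radius side",round(41.5/367*dist),"res",(proj(T,c)-a).round(1))
for z in (0,100,200,300): print(z,atz(T,np.array((392,157)),z).round(0),atz(T,np.array((396,190)),z).round(0))
plan([((631,-311.5,110),-3.7),((631,-311.5,12.5),-3.7)])
E
```

```text
bin rim centre [ 648. -449.  224.] radius side 189 res [[1.3 2.4]]
bin rim centre [ 654. -476.  213.] radius side 192 res [[0.6 1.1]]
bin rim centre [ 647. -488.  210.] radius side 193 res [[-1.  -1.8]]
0 [ 679. -372.    0.] [ 552. -379.    0.]
100 [ 660. -331.  100.] [ 542. -338.  100.]
200 [ 641. -290.  200.] [ 533. -296.  200.]
300 [ 621. -250.  300.] [ 523. -255.  300.]
t 29.1 at [ 639.6 -158.8  138.6] grip 0.998 F [ 0.1  0.1 -0.7]
0 -0.014 0.637 0.118 -0.001 0.002 0.030 min rows 2
0 -0.004 0.637 0.119 -0.001 0.002 0.030 min rows 2
1 0.000 0.000 0.812 -0.000 0.000 0.000 min rows 2
```

Emit:
{"op": "drive_tool", "data": {
  "series": "-0.014 0.62 0.118 0 0 0.03 0.9;-0.014 0.62 0.118 0 0 0.03 0.9;-0.014 0.62 0.118 0 0 0.03 0.9;-0.014 0.62 0.118 0 0 0.03 0.9"
}}

```text
time_s: 29.5
eef_pos: [635.7, -231.7, 124.2]
ee_rot: [-0.001, 1.0, -0.024, -0.001]
force: [-0.5, 1.3, 0.3]
grip_width: 0.901
```

Emit:
{"op": "drive_tool", "data": {
  "series": "-0.004 0.3 0.119 0 0 0.03 0.9;-0.004 0.5 0.119 0 0 0.03 0.9;-0.004 0.62 0.119 0 0 0.03 0.9;-0.004 0.62 0.119 0 0 0.03 0.9;-0.004 0.62 0.119 0 0 0.03 0.9"
}}

```text
time_s: 30.0
eef_pos: [632.2, -304.5, 110.3]
ee_rot: [-0.001, 1.0, -0.031, -0.001]
force: [-0.4, 0.5, 0.1]
grip_width: 0.894
```

```bash
python3 - <<'E'
from h import *
plan([((631,-309.5,12.7),-3.7),((631,-309.5,130),-3.7)])
T=shot("top","b1",(320,130,470,230),5)
E
```

```text
t 30.0 at [ 632.2 -304.5  110.3] grip 0.894 F [-0.4  0.5  0.1]
0 -0.006 0.044 0.813 -0.003 0.004 0.005 min rows 2
1 -0.000 -0.000 -0.977 -0.000 0.000 0.000 min rows 3
```

View pics/b1.png

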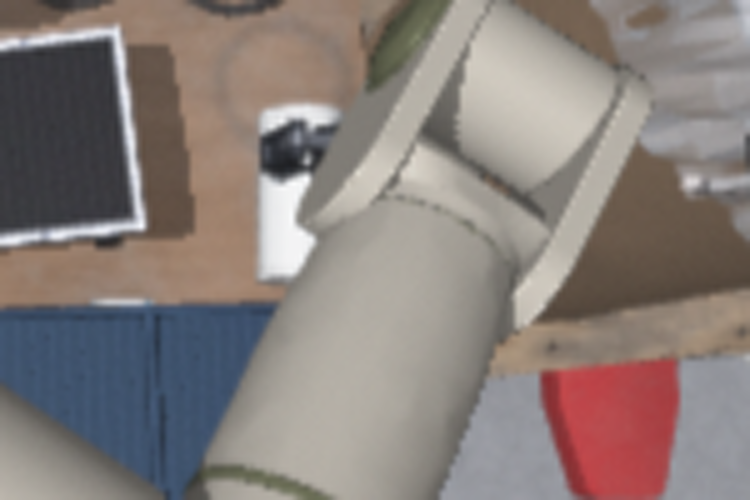

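Free so far. The cartridge is under the left finger at (295,150), and the bin lies to the right. I'll descend gently.

Emit:
{"op": "drive_tool", "data": {
  "series": "-0.006 0.044 0.15 0 0.004 0.005 0.9;-0.006 0.044 0.3 0 0.004 0.005 0.9;-0.006 0.044 0.4 0 0.004 0.005 0.9;-0.006 0.044 0.5 0 0.004 0.005 0.9;-0.006 0.044 0.5 0 0.004 0.005 0.9"
}}

```text
time_s: 30.55
eef_pos: [630.6, -308.4, 48.7]
ee_rot: [-0.002, 0.999, -0.032, -0.001]
force: [0.1, 0.5, 0.0]
grip_width: 0.901
```

```bash
python3 - <<'E'
from h import *
plan([((631,-309.5,12.7),-3.7)])
E
```

```text
t 30.55 at [ 630.6 -308.4   48.7] grip 0.901 F [0.1 0.5 0. ]
0 0.004 0.010 0.300 -0.006 0.004 0.002 min rows 1
```

Emit:
{"op": "drive_tool", "data": {
  "series": "0.004 0.01 0.15 0 0 0 0.9;0.004 0.01 0.25 0 0 0 0.9;0.004 0.01 0.3 0 0 0 0.9;0.004 0.01 0.3 0 0 0 0.9;0.004 0.01 0.3 0 0 0 0.5;0.004 0.01 0.3 0 0 0 0.5;0.004 0.01 0.3 0 0 0 0.5;0.004 0.01 0.3 0 0 0 0.5;0.004 0.01 0.3 0 0 0 0.5;0.004 0.01 0.3 0 0 0 0.5",
  "newtons": 40
}}

```text
time_s: 31.55
eef_pos: [631.3, -309.7, 13.4]
ee_rot: [-0.001, 0.999, -0.032, -0.001]
force: [-0.1, -0.8, 5.6]
grip_width: 0.722
```

Emit:
{"op": "drive_tool", "data": {
  "series": "0 0 -0.2 0 0 0 0.5;0 0 -0.5 0 0 0 0.5;0 0 -0.97 0 0 0 0.5;0 0 -0.97 0 0 0 0.5;0 0 -0.97 0 0 0 0.5"
}}

```text
time_s: 32.05
eef_pos: [631.7, -310.2, 130.9]
ee_rot: [-0.001, 0.999, -0.032, 0.0]
force: [-0.6, -0.4, -2.3]
grip_width: 0.72
```

```bash
python3 - <<'E'
from h import *
# cart1 at deck y~31.5 ; place cart2 at -31.5-21
y=-53
plan([((640,-190,150),0),(deck(0,y,60),RK),(deck(0,y,20),RK),(deck(0,y,12.7),RK)])
T=eyes.capture("top")
print([(np.round(d['rect'],1).tolist(),round(d['confidence'],2)) for d in nets.spot_in("cart_1",T)])
g=T['frame'].astype(int); m=((g.min(2)>165)&(np.ptp(g,2)<30)).astype(np.uint8)
m[:, :262]=0;m[:,330:]=0;m[:135]=0;m[185:]=0
mm=cv2.morphologyEx(m,cv2.MORPH_OPEN,np.ones((7,7),np.uint8)); M=cv2.moments(mm); u=np.array([M['m10'],M['m01']])/M['m00']
X=atz(T,u,46+40); print("cart1 in deck",RD.inv().apply(X-DO).round(1),mm.sum())
E
```

```text
t 32.05 at [ 631.7 -310.2  130.9] grip 0.72 F [-0.6 -0.4 -2.3]
0 0.003 -0.502 -0.079 -0.001 -0.001 -0.063 min rows 2
0 0.019 -0.502 -0.079 -0.001 -0.001 -0.063 min rows 2
1 0.110 -0.570 0.155 -0.140 0.005 -0.072 min rows 2
1 0.131 -0.575 0.115 -0.140 0.005 -0.072 min rows 2
2 0.000 0.000 0.333 0.000 0.000 0.000 min rows 1
3 0.000 0.000 0.061 0.000 0.000 0.000 min rows 1
[([380.7, 143.7, 400.5, 183.5], 0.61), ([276.5, 144.9, 298.5, 182.1], 0.57), ([174.3, 163.8, 238.2, 216.7], 0.33)]
cart1 in deck [ 1.1 36.3 45.5] 518
```

Emit:
{"op": "drive_tool", "data": {
  "series": "0.003 -0.502 -0.079 0 0 -0.063 0.5;0.003 -0.502 -0.079 0 0 -0.063 0.5;0.003 -0.502 -0.079 0 0 -0.063 0.5;0.003 -0.502 -0.079 0 0 -0.063 0.5"
}}

```text
time_s: 32.55
eef_pos: [634.5, -249.9, 136.0]
ee_rot: [-0.003, 1.0, -0.016, -0.003]
force: [-0.5, -0.5, -0.8]
grip_width: 0.722
```

Emit:
{"op": "drive_tool", "data": {
  "series": "0.019 -0.502 -0.079 0 0 -0.063 0.5;0.019 -0.502 -0.079 0 0 -0.063 0.5;0.019 -0.502 -0.079 0 0 -0.063 0.5;0.019 -0.502 -0.079 0 0 -0.063 0.5"
}}

```text
time_s: 32.95
eef_pos: [638.5, -191.2, 145.2]
ee_rot: [-0.003, 1.0, -0.001, -0.003]
force: [-0.4, -0.8, -0.8]
grip_width: 0.726
```

Emit:
{"op": "drive_tool", "data": {
  "series": "0.11 -0.57 0.155 -0.14 0.005 -0.072 0.5;0.11 -0.57 0.155 -0.14 0.005 -0.072 0.5;0.11 -0.57 0.155 -0.14 0.005 -0.072 0.5;0.11 -0.57 0.155 -0.14 0.005 -0.072 0.5"
}}

```text
time_s: 33.35
eef_pos: [651.7, -124.2, 126.5]
ee_rot: [0.033, 0.999, 0.017, -0.002]
force: [0.2, -0.4, -1.2]
grip_width: 0.721
```

Emit:
{"op": "drive_tool", "data": {
  "series": "0.131 -0.575 0.115 -0.14 0.005 -0.072 0.5;0.131 -0.575 0.115 -0.14 0.005 -0.072 0.5;0.131 -0.575 0.115 -0.14 0.005 -0.072 0.5;0.131 -0.575 0.115 -0.14 0.005 -0.072 0.5;0.131 -0.575 0.115 -0.14 0.005 -0.072 0.5"
}}

```text
time_s: 33.85
eef_pos: [665.2, -58.0, 108.7]
ee_rot: [0.068, 0.997, 0.034, -0.001]
force: [-1.0, 0.4, -0.8]
grip_width: 0.72
```

```bash
python3 - <<'E'
from h import *
plan([(deck(0,-50,20),RK),(deck(0,-50,12.9),RK)])
E
```

```text
t 33.85 at [665.2 -58.  108.7] grip 0.72 F [-1.   0.4 -0.8]
0 0.016 -0.059 0.294 -0.009 0.013 -0.009 min rows 1
1 -0.000 -0.000 0.059 0.000 -0.000 -0.000 min rows 1
```

Emit:
{"op": "drive_tool", "data": {
  "series": "0.016 -0.059 0.2 -0.009 0.013 -0.009 0.5;0.016 -0.059 0.294 -0.009 0.013 -0.009 0.5;0.016 -0.059 0.32 -0.009 0.013 -0.009 0.5;0.016 -0.059 0.34 -0.009 0.013 -0.009 0.5;0.016 -0.059 0.35 -0.009 0.013 -0.009 0.5;0.016 -0.059 0.35 -0.009 0.013 -0.009 0.5"
}}

```text
time_s: 34.45
eef_pos: [667.0, -56.8, 66.6]
ee_rot: [0.07, 0.997, 0.036, 0.003]
force: [-0.1, -0.5, -1.3]
grip_width: 0.718
```

Emit:
{"op": "drive_tool", "data": {
  "series": "0 0 0 0 0 0 0.82;0 0 0 0 0 0 0.82;0 0 0 0 0 0 0.82;0 0 0 0 0 0 0.82;0 0 -0.15 0 0 0 0.82;0 0 -0.3 0 0 0 0.82;0 0 -0.5 0 0 0 0.8;0 0 -0.8 0 0 0 0.7;0 0 -0.8 0 0 0 0.7;0 0 -0.8 0 0 0 0.7"
}}

```text
time_s: 35.45
eef_pos: [666.1, -43.4, 162.3]
ee_rot: [0.07, 0.997, 0.036, 0.004]
force: [-0.2, -0.8, 0.4]
grip_width: 0.699
```

```bash
python3 - <<'E'
from h import *
plan([((505,180,150),90),((528.5,266.1,110),85.4),((528.5,266.1,12.5),85.4)])
E
```

```text
t 35.45 at [666.1 -43.4 162.3] grip 0.699 F [-0.2 -0.8  0.4]
0 -0.402 -0.649 -0.058 0.077 0.069 -0.997 min rows 4
0 -0.040 -0.764 -0.038 0.077 0.069 -0.997 min rows 4
0 0.331 -0.690 -0.005 0.077 0.069 -0.997 min rows 4
1 0.718 0.196 0.333 0.000 0.000 0.161 min rows 2
2 0.000 -0.000 0.812 0.000 0.000 0.000 min rows 2
```

Emit:
{"op": "drive_tool", "data": {
  "series": "-0.402 -0.649 -0.058 0.077 0.069 -0.997 0.7;-0.402 -0.649 -0.058 0.077 0.069 -0.997 0.7;-0.402 -0.649 -0.058 0.077 0.069 -0.997 0.7;-0.402 -0.649 -0.058 0.077 0.069 -0.997 0.7;-0.402 -0.649 -0.058 0.077 0.069 -0.997 0.7"
}}

```text
time_s: 35.95
eef_pos: [611.8, 31.0, 157.1]
ee_rot: [0.049, 0.958, 0.282, 0.002]
force: [0.6, -0.2, -0.6]
grip_width: 0.699
```

Emit:
{"op": "drive_tool", "data": {
  "series": "-0.04 -0.764 -0.038 0.077 0.069 -0.997 0.7;-0.04 -0.764 -0.038 0.077 0.069 -0.997 0.7;-0.04 -0.764 -0.038 0.077 0.069 -0.997 0.7;-0.04 -0.764 -0.038 0.077 0.069 -0.997 0.7;-0.04 -0.764 -0.038 0.077 0.069 -0.997 0.7"
}}

```text
time_s: 36.45
eef_pos: [557.9, 105.3, 152.4]
ee_rot: [0.024, 0.86, 0.51, 0.0]
force: [-0.1, 0.1, -0.6]
grip_width: 0.699
```

Emit:
{"op": "drive_tool", "data": {
  "series": "0.331 -0.69 -0.005 0.077 0.069 -0.997 0.7;0.331 -0.69 -0.005 0.077 0.069 -0.997 0.7;0.331 -0.69 -0.005 0.077 0.069 -0.997 0.7;0.331 -0.69 -0.005 0.077 0.069 -0.997 0.7;0.331 -0.69 -0.005 0.077 0.069 -0.997 0.7"
}}

```text
time_s: 36.95
eef_pos: [504.3, 179.7, 148.1]
ee_rot: [-0.002, 0.709, 0.706, -0.001]
force: [-0.4, 0.2, -0.5]
grip_width: 0.703
```

```bash
python3 - <<'E'
from h import *
import pickle
plan([((528.5,266.1,110),85.4),((528.5,266.1,12.5),85.4)])
T=eyes.capture("top");S=eyes.capture("side"); pickle.dump((T,S),open("v5.pkl","wb"))
a=cv2.resize(T['frame'][130:230,170:350,::-1],None,fx=4.4,fy=4.4,interpolation=cv2.INTER_CUBIC)
cv2.imwrite("pics/r2.png",a)
E
```

```text
t 36.95 at [504.3 179.7 148.1] grip 0.703 F [-0.4  0.2 -0.5]
0 0.721 0.200 0.316 -0.008 0.000 0.152 min rows 2
1 -0.000 0.000 0.812 -0.000 -0.000 0.000 min rows 2
```

View pics/r2.png

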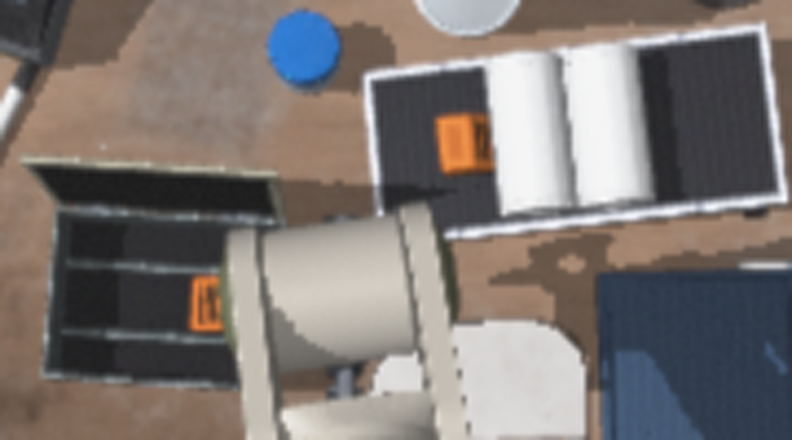

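The row is good: cart 1 is at (530,132) and cart 2 at (610,127), both against the lower chock at (457,143). The right chock is still in the box. I'll grasp it now.

Emit:
{"op": "drive_tool", "data": {
  "series": "0.721 0.2 0.2 -0.008 0 0.152 0.7;0.721 0.2 0.316 -0.008 0 0.152 0.7;0.721 0.2 0.316 -0.008 0 0.152 0.7;0.721 0.2 0.316 -0.008 0 0.152 0.7;0.721 0.2 0.316 -0.008 0 0.152 0.7"
}}

```text
time_s: 37.55
eef_pos: [529.0, 265.1, 110.9]
ee_rot: [0.0, 0.736, 0.677, 0.0]
force: [-1.0, 0.8, -0.0]
grip_width: 0.698
```

```bash
python3 - <<'E'
from h import *
import pickle
plan([((528.5,266.1,12.5),85.4)])
T,S=pickle.load(open("v5.pkl","rb"))
t=lambda u,v:np.array([u+.5,v+.5])/4.4+[170,130]-.5
def at(u,h):
    o,d=ray(T,u); n=RD.apply([0,0,1]); k=((DO+n*h-o)@n)/(d@n); return RD.inv().apply(o+k*d-DO)
for n,a,h in (("cart1",(530,132),31.5),("cart2",(610,127),31.5),("chock top",(457,143),36)): print(n,at(t(*a),h).round(1))
for q in ((366,75),(765,27),(785,196),(382,238)): print("corner",at(t(*q),0).round(1))
for a,b in (((486,57),(505,213)),((635,47),(650,203))): 
    A,B=at(t(*a),31.5),at(t(*b),31.5); print("edge",A.round(1),B.round(1),"skew",round((A-B)[1]/(A-B)[0],3))
E
```

```text
t 37.55 at [529.  265.1 110.9] grip 0.698 F [-1.   0.8 -0. ]
0 0.008 -0.005 0.820 0.002 -0.000 -0.006 min rows 2
cart1 [ 2.2 32.7 31.5]
cart2 [ -1.3 -32.1  31.5]
chock top [-0.8 92.9 36. ]
corner [ 73.2 166.8  -0. ]
corner [  72.8 -168.6    0. ]
corner [ -69.3 -168.    -0. ]
corner [-67.6 166.3   0. ]
edge [68.7 62.2 31.5] [-62.   59.9  31.5] skew 0.018
edge [ 62.  -59.3  31.5] [-66.8 -57.2  31.5] skew -0.017
```

Emit:
{"op": "drive_tool", "data": {
  "series": "0.008 -0.005 0.3 0 0 0 0.7;0.008 -0.005 0.55 0 0 0 0.7;0.008 -0.005 0.7 0 0 0 0.7;0.008 -0.005 0.78 0 0 0 0.7;0.008 -0.005 0.82 0 0 0 0.7;0.008 -0.005 0.82 0 0 0 0.7;0.008 -0.005 0.82 0 0 0 0.3;0.008 -0.005 0.82 0 0 0 0.3;0.008 -0.005 0.82 0 0 0 0.3;0.008 -0.005 0.82 0 0 0 0.3;0.008 -0.005 0.82 0 0 0 0.3;0.008 -0.005 0.82 0 0 0 0.3",
  "newtons": 60
}}

```text
time_s: 38.75
eef_pos: [529.4, 266.2, 13.9]
ee_rot: [0.001, 0.736, 0.677, 0.001]
force: [0.4, -2.1, 6.0]
grip_width: 0.503
```

Emit:
{"op": "drive_tool", "data": {
  "series": "0 0 -0.2 0 0 0 0.3;0 0 -0.5 0 0 0 0.3;0 0 -0.95 0 0 0 0.3;0 0 -0.95 0 0 0 0.3;0 0 -0.95 0 0 0 0.3"
}}

```text
time_s: 39.25
eef_pos: [529.4, 266.3, 129.2]
ee_rot: [0.002, 0.736, 0.677, 0.003]
force: [0.2, -0.2, -2.7]
grip_width: 0.504
```

```bash
python3 - <<'E'
from h import *
plan([((500,140,190),90),((580,-90,190),95),(deck(0,-102,60),RC),(deck(0,-102,20),RC)])
E
```

```text
t 39.25 at [529.4 266.3 129.2] grip 0.504 F [ 0.2 -0.2 -2.7]
0 -0.534 -0.077 -0.255 0.006 -0.001 -0.083 min rows 2
0 -0.531 -0.100 -0.254 0.006 -0.001 -0.083 min rows 2
1 -0.958 0.333 0.000 -0.000 0.000 -0.087 min rows 3
1 -0.972 0.291 0.000 -0.000 0.000 -0.087 min rows 3
2 -0.161 0.739 0.587 0.002 -0.279 0.030 min rows 3
3 0.000 -0.000 0.333 -0.000 0.000 0.000 min rows 1
```

Emit:
{"op": "drive_tool", "data": {
  "series": "-0.534 -0.077 -0.255 0 0 -0.083 0.3;-0.534 -0.077 -0.255 0 0 -0.083 0.3;-0.534 -0.077 -0.255 0 0 -0.083 0.3;-0.534 -0.077 -0.255 0 0 -0.083 0.3"
}}

```text
time_s: 39.65
eef_pos: [514.2, 203.1, 158.4]
ee_rot: [0.001, 0.722, 0.692, 0.002]
force: [-0.0, 0.5, -1.5]
grip_width: 0.501
```

Emit:
{"op": "drive_tool", "data": {
  "series": "-0.531 -0.1 -0.254 0 0 -0.083 0.3;-0.531 -0.1 -0.254 0 0 -0.083 0.3;-0.531 -0.1 -0.254 0 0 -0.083 0.3;-0.531 -0.1 -0.254 0 0 -0.083 0.3"
}}

```text
time_s: 40.05
eef_pos: [499.2, 140.6, 187.7]
ee_rot: [0.0, 0.707, 0.707, 0.001]
force: [-0.1, 0.1, -1.9]
grip_width: 0.504
```

Emit:
{"op": "drive_tool", "data": {
  "series": "-0.958 0.333 0 0 0 -0.087 0.3;-0.958 0.333 0 0 0 -0.087 0.3;-0.958 0.333 0 0 0 -0.087 0.3;-0.958 0.333 0 0 0 -0.087 0.3"
}}

```text
time_s: 40.45
eef_pos: [539.7, 24.4, 186.0]
ee_rot: [-0.0, 0.693, 0.721, 0.001]
force: [-0.5, 1.1, -2.5]
grip_width: 0.503
```

Emit:
{"op": "drive_tool", "data": {
  "series": "-0.972 0.291 0 0 0 -0.087 0.3;-0.972 0.291 0 0 0 -0.087 0.3;-0.972 0.291 0 0 0 -0.087 0.3;-0.972 0.291 0 0 0 -0.087 0.3;-0.972 0.291 0 0 0 -0.087 0.3"
}}

```text
time_s: 40.95
eef_pos: [579.3, -89.1, 184.8]
ee_rot: [-0.001, 0.676, 0.736, 0.001]
force: [-0.1, 0.7, -2.1]
grip_width: 0.501
```

```bash
python3 - <<'E'
from h import *
plan([(deck(0,-116,80),RC),(deck(0,-116,20),RC),(deck(0,-116,10),RC)])
E
```

```text
t 40.95 at [579.3 -89.1 184.8] grip 0.501 F [-0.1  0.7 -2.1]
0 -0.261 0.744 0.360 -0.001 -0.285 0.026 min rows 3
1 0.000 -0.000 0.500 0.000 0.000 0.000 min rows 2
2 -0.000 0.000 0.083 -0.000 0.000 0.000 min rows 1
```

Emit:
{"op": "drive_tool", "data": {
  "series": "-0.261 0.3 0.1 0 -0.1 0.026 0.3;-0.261 0.744 0.36 0 -0.285 0.026 0.3;-0.261 0.744 0.36 0 -0.285 0.026 0.3;-0.261 0.744 0.36 0 -0.285 0.026 0.3;-0.261 0.744 0.36 0 -0.285 0.026 0.3;-0.261 0.744 0.36 0 -0.285 0.026 0.3"
}}

```text
time_s: 41.55
eef_pos: [670.5, -112.1, 142.7]
ee_rot: [0.052, 0.679, 0.73, -0.047]
force: [-0.0, -0.5, -2.4]
grip_width: 0.504
```

```bash
python3 - <<'E'
from h import *
plan([(deck(0,-116,20),RC),(deck(0,-116,10.6),RC)])
E
```

```text
t 41.55 at [ 670.5 -112.1  142.7] grip 0.504 F [-0.  -0.5 -2.4]
0 -0.002 0.001 0.512 0.002 0.000 0.000 min rows 2
1 0.000 0.000 0.078 -0.000 0.000 0.000 min rows 1
```

Emit:
{"op": "drive_tool", "data": {
  "series": "0 0 0.3 0 0 0 0.3;0 0 0.45 0 0 0 0.3;0 0 0.51 0 0 0 0.3;0 0 0.55 0 0 0 0.3;0 0 0.58 0 0 0 0.3;0 0 0.59 0 0 0 0.3;0 0 0.59 0 0 0 0.3"
}}

```text
time_s: 42.25
eef_pos: [671.5, -122.0, 73.2]
ee_rot: [0.052, 0.679, 0.73, -0.047]
force: [-1.3, 0.7, -1.2]
grip_width: 0.503
```

Emit:
{"op": "drive_tool", "data": {
  "series": "0.03 0 0 0 0 0 0.3;0.06 0 0 0 0 0 0.3;0.09 0 0 0 0 0 0.3;0.12 0 0 0 0 0 0.3;0.14 0 0 0 0 0 0.3;0.155 0 0 0 0 0 0.3;0.155 0 0 0 0 0 0.3"
}}

```text
time_s: 42.95
eef_pos: [670.2, -103.4, 70.6]
ee_rot: [0.052, 0.679, 0.73, -0.047]
force: [-0.3, -0.3, -2.0]
grip_width: 0.504
```

Emit:
{"op": "drive_tool", "data": {
  "series": "0.01 0 0.005 0 0 0 0.3;0.02 0 0.005 0 0 0 0.3;0.02 0 0.005 0 0 0 0.3"
}}

```text
time_s: 43.25
eef_pos: [670.0, -101.1, 69.6]
ee_rot: [0.052, 0.679, 0.73, -0.047]
force: [-1.1, 0.1, -2.3]
grip_width: 0.503
```

```bash
python3 - <<'E'
from h import *
s,p,r=st(); print("deck",RD.inv().apply(p-DO).round(1),"F deck",RD.inv().apply(s['force']).round(1))
E
```

```text
deck [  0.  -94.6  10.5] F deck [-1.1  0.5 -2.2]
```

Emit:
{"op": "drive_tool", "data": {
  "series": "0.005 0 0.005 0 0 0 0.3;0.01 0 0.005 0 0 0 0.3;0.01 0 0.005 0 0 0 0.3"
}}

```text
time_s: 43.55
eef_pos: [669.9, -100.1, 68.9]
ee_rot: [0.052, 0.679, 0.73, -0.047]
force: [0.1, -1.8, -2.5]
grip_width: 0.502
```

Emit:
{"op": "drive_tool", "data": {
  "series": "0.01 0 0.005 0 0 0 0.3;0.01 0 0.005 0 0 0 0.3"
}}

```text
time_s: 43.75
eef_pos: [670.1, -99.4, 68.7]
ee_rot: [0.053, 0.679, 0.73, -0.047]
force: [-0.5, -3.8, 2.2]
grip_width: 0.504
```

```bash
python3 - <<'E'
from h import *
s,p,r=st(); print("deck",RD.inv().apply(p-DO).round(1),"F deck",RD.inv().apply(s['force']).round(1))
E
```

```text
deck [  0.3 -92.9   9.9] F deck [-0.8 -4.   1.6]
```

Emit:
{"op": "drive_tool", "data": {
  "series": "0 0 0 0 0 0 0.7;0 0 0 0 0 0 0.7;0 0 0 0 0 0 0.7;0 0 0 0 0 0 0.7;0 0 -0.2 0 0 0 0.7;0 0 -0.6 0 0 0 0.7;0 0 -0.95 0 0 0 0;0 0 -0.95 0 0 0 0;0 0 -0.95 0 0 0 0"
}}

```text
time_s: 44.65
eef_pos: [668.8, -83.2, 182.0]
ee_rot: [0.053, 0.679, 0.73, -0.047]
force: [-0.2, -0.0, -0.5]
grip_width: 0.191
```

```bash
cat >> h.py <<'E'
RB=R.from_euler('z',np.radians(-4.6)); BO=np.array([532,328.5,0.])
boxp=lambda x,y,z:RB.apply([x,y,z])+BO
E
python3 - <<'E'
from h import *
import pickle
T,S=pickle.load(open("v5.pkl","rb"))
plan([((560,20,190),90),((600,120,175),86),(boxp(120,-125,175),85.4),(boxp(120,-5,172),85.4)])
print(boxp(120,-5,172))
for th in np.arange(1.7,-.1,-.15):
    r=105; x=-r*np.cos(th)+5*np.sin(th)+15; z=r*np.sin(th)+5*np.cos(th); print(round(th,2),"x_b",round(70+x,1),"z",round(60.5+z,1))
E
```

```text
t 44.65 at [668.8 -83.2 182. ] grip 0.191 F [-0.2 -0.  -0.5]
0 0.905 -0.841 -0.199 0.018 0.283 0.145 min rows 4
1 0.833 0.333 0.125 0.000 -0.000 0.140 min rows 3
2 0.642 0.303 0.000 0.000 0.000 0.021 min rows 2
3 0.500 0.000 0.013 -0.000 0.000 0.000 min rows 2
3 0.500 -0.000 0.013 -0.000 0.000 -0.000 min rows 2
[651.21247079 313.89223469 172.        ]
1.7 x_b 103.5 z 164.0
1.55 x_b 87.8 z 165.6
1.4 x_b 72.1 z 164.8
1.25 x_b 56.6 z 161.7
1.1 x_b 41.8 z 156.3
0.95 x_b 28.0 z 148.8
0.8 x_b 15.4 z 139.3
0.65 x_b 4.4 z 128.0
0.5 x_b -4.7 z 115.2
0.35 x_b -11.9 z 101.2
0.2 x_b -16.9 z 86.3
0.05 x_b -19.6 z 70.7
```

Emit:
{"op": "drive_tool", "data": {
  "series": "0.905 -0.841 -0.199 0.018 0.283 0.145 0;0.905 -0.841 -0.199 0.018 0.283 0.145 0;0.905 -0.841 -0.199 0.018 0.283 0.145 0;0.905 -0.841 -0.199 0.018 0.283 0.145 0;0.905 -0.841 -0.199 0.018 0.283 0.145 0"
}}

```text
time_s: 45.15
eef_pos: [559.3, 20.4, 189.0]
ee_rot: [-0.001, 0.707, 0.707, -0.001]
force: [0.3, -0.5, 0.2]
grip_width: 0.001
```

Emit:
{"op": "drive_tool", "data": {
  "series": "0.833 0.333 0.125 0 0 0.14 0;0.833 0.333 0.125 0 0 0.14 0;0.833 0.333 0.125 0 0 0.14 0;0.833 0.333 0.125 0 0 0.14 0"
}}

```text
time_s: 45.55
eef_pos: [599.7, 120.9, 172.2]
ee_rot: [-0.001, 0.731, 0.683, -0.001]
force: [0.2, -1.0, -0.1]
grip_width: -0.001
```

Emit:
{"op": "drive_tool", "data": {
  "series": "0.642 0.303 0 0 0 0.021 0;0.642 0.303 0 0 0 0.021 0;0.642 0.303 0 0 0 0.021 0;0.642 0.303 0 0 0 0.021 0"
}}

```text
time_s: 45.95
eef_pos: [641.4, 193.8, 171.2]
ee_rot: [-0.001, 0.735, 0.679, -0.002]
force: [-0.9, -0.3, 0.6]
grip_width: 0.001
```

```bash
python3 - <<'E'
from h import *
import pickle
plan([(boxp(120,-5,172),85.4)])
T=eyes.capture("top");S=eyes.capture("side"); pickle.dump((T,S),open("v6.pkl","wb"))
o=cv2.resize(T['frame'][120:230,170:350,::-1],None,fx=3,fy=3,interpolation=cv2.INTER_CUBIC)
b=cv2.resize(S['frame'][110:285,190:300,::-1],None,fx=2.3,fy=2.3,interpolation=cv2.INTER_CUBIC)
c=np.zeros((410,800,3),np.uint8); c[:330,:540]=o; c[:402,540:793]=b[:402,:253]; cv2.imwrite("pics/k1.png",c)
E
```

```text
t 45.95 at [641.4 193.8 171.2] grip 0.001 F [-0.9 -0.3  0.6]
0 0.502 0.001 -0.004 -0.005 0.001 0.001 min rows 2
0 0.502 0.001 -0.003 -0.005 0.001 0.001 min rows 2
```

View pics/k1.png

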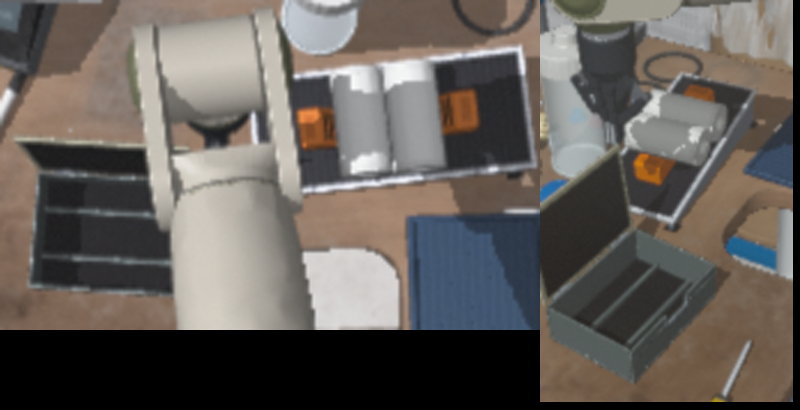

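Both chocks hold the row ((317,128) and (458,112) in the top crop), and the lid is still upright. Next I move behind the lid.

Emit:
{"op": "drive_tool", "data": {
  "series": "0.25 0 0 0 0 0 0;0.502 0 0 0 0 0 0;0.502 0 0 0 0 0 0;0.502 0 0 0 0 0 0"
}}

```text
time_s: 46.45
eef_pos: [646.1, 252.2, 172.0]
ee_rot: [-0.001, 0.735, 0.678, -0.002]
force: [0.7, -0.6, -0.2]
grip_width: -0.001
```

Emit:
{"op": "drive_tool", "data": {
  "series": "0.25 0 0 0 0 0 0;0.502 0 0 0 0 0 0;0.502 0 0 0 0 0 0;0.502 0 0 0 0 0 0;0.502 0 0 0 0 0 0"
}}

```text
time_s: 46.95
eef_pos: [651.3, 310.5, 172.2]
ee_rot: [-0.001, 0.736, 0.677, -0.002]
force: [-0.5, -0.1, -0.1]
grip_width: 0.002
```

```bash
python3 - <<'E'
from h import *
s,p,r=st(); b=RB.inv().apply(p-BO); print("box frame",b.round(1),s['force'])
print("z axis",r.apply([0,0,1]).round(3))
for th in np.arange(1.7,.8,-.1):
    q=105; x=70-q*np.cos(th)+5*np.sin(th)+15; z=60.5+q*np.sin(th)+5*np.cos(th)
    print(round(th,2),"%.3f 0 %.3f"%((b[0]-x)/120,(b[2]-z)/120))
E
```

```text
box frame [120.4  -8.4 172.2] [-0.53387163 -0.1035368  -0.1036131 ]
z axis [-0.004 -0.001 -1.   ]
1.7 0.141 0 0.069
1.6 0.227 0 0.058
1.5 0.315 0 0.055
1.4 0.402 0 0.062
1.3 0.489 0 0.077
1.2 0.573 0 0.100
1.1 0.654 0 0.132
1.0 0.732 0 0.172
0.9 0.806 0 0.220
```

Emit:
{"op": "drive_tool", "data": {
  "series": "0 -0.07 0.06 0 0 0 0;0 -0.141 0.065 0 0 0 0;0 -0.227 0.058 0 0 0 0;0 -0.315 0.055 0 0 0 0;0 -0.402 0.062 0 0 0 0;0 -0.489 0.077 0 0 0 0;0 -0.573 0.1 0 0 0 0;0 -0.654 0.132 0 0 0 0;0 -0.732 0.172 0 0 0 0;0 -0.806 0.22 0 0 0 0;0 -0.806 0.22 0 0 0 0"
}}

```text
time_s: 48.05
eef_pos: [554.2, 317.3, 146.1]
ee_rot: [-0.001, 0.736, 0.677, -0.003]
force: [-0.1, -0.3, 0.2]
grip_width: -0.002
```

```bash
python3 - <<'E'
from h import *
s,p,r=st(); b=RB.inv().apply(p-BO); print("box frame",b.round(1),s['force'])
for th in np.arange(.8,-.04,-.1):
    q=105; x=70-q*np.cos(th)+5*np.sin(th)+15; z=60.5+q*np.sin(th)+5*np.cos(th)
    print(round(th,2),"0 %.3f %.3f"%(-(b[0]-x)/120,(b[2]-z)/120))
E
```

```text
box frame [ 23.   -9.3 146.1] [-0.05441433 -0.28595524  0.18538959]
0.8 0 -0.063 0.057
0.7 0 -0.126 0.118
0.6 0 -0.182 0.185
0.5 0 -0.231 0.257
0.4 0 -0.273 0.334
0.3 0 -0.307 0.415
0.2 0 -0.333 0.499
0.1 0 -0.350 0.585
0.0 0 -0.358 0.672
```

Emit:
{"op": "drive_tool", "data": {
  "series": "0 -0.063 0.057 0 0 0 0;0 -0.126 0.118 0 0 0 0;0 -0.182 0.185 0 0 0 0;0 -0.231 0.257 0 0 0 0;0 -0.273 0.334 0 0 0 0;0 -0.307 0.415 0 0 0 0;0 -0.333 0.499 0 0 0 0;0 -0.35 0.585 0 0 0 0;0 -0.358 0.65 0 0 0 0;0 -0.358 0.672 0 0 0 0;0 -0.358 0.672 0 0 0 0"
}}

```text
time_s: 49.15
eef_pos: [510.8, 320.8, 66.0]
ee_rot: [-0.001, 0.736, 0.677, -0.003]
force: [-4.2, -1.3, 5.4]
grip_width: 0.002
```

Emit:
{"op": "drive_tool", "data": {
  "series": "0 0 0.01 0 0 0 0;0 0 0.015 0 0 0 0"
}}

```text
time_s: 49.35
eef_pos: [510.9, 320.9, 65.8]
ee_rot: [-0.001, 0.736, 0.677, -0.003]
force: [-7.4, -3.9, 18.2]
grip_width: -0.0
```

```bash
python3 - <<'E'
from h import *
s,p,r=st(); b=RB.inv().apply(p-BO); print("box frame",b.round(1),s['force'])
S=shot("side","e1",(180,100,340,300),3)
E
```

```text
box frame [-20.5  -9.3  65.8] [-7.44564015 -3.86740934 18.2460417 ]
```

View pics/e1.png

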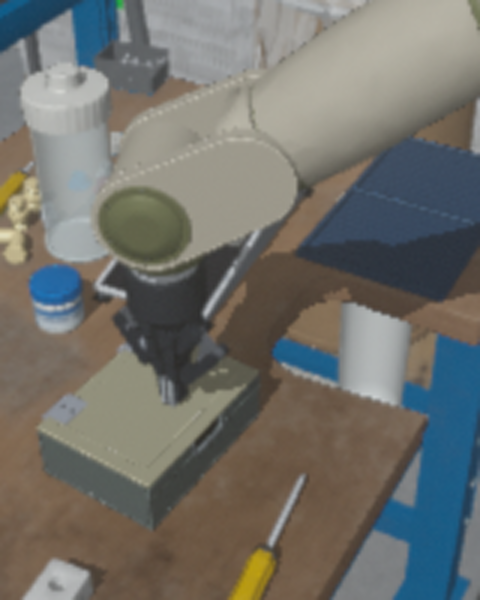

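The lid is shut. I'll back off and check the row with both cameras.

Emit:
{"op": "drive_tool", "data": {
  "series": "0 0 -0.3 0 0 0 0;0 0 -0.7 0 0 0 0;0 0 -0.99 0 0 0 0;0 -0.5 -0.99 0 0 0 0;0 -0.95 -0.99 0 0 0 0;0 -0.95 -0.99 0 0 0 0"
}}

```text
time_s: 50.0
eef_pos: [394.2, 330.9, 185.3]
ee_rot: [-0.001, 0.735, 0.678, -0.003]
force: [0.7, 0.4, 0.7]
grip_width: -0.0
```

```bash
python3 - <<'E'
from h import *
import pickle
s,p,r=st(); print(s['time_s'],p.round(1),s['force'])
T=eyes.capture("top");S=eyes.capture("side"); pickle.dump((T,S),open("v7.pkl","wb"))
a=cv2.resize(T['frame'][130:265,150:350,::-1],None,fx=2.4,fy=2.4,interpolation=cv2.INTER_CUBIC)
a2=cv2.resize(T['frame'][135:187,248:350,::-1],None,fx=4.7,fy=4.7,interpolation=cv2.INTER_CUBIC)
b=cv2.resize(S['frame'][125:315,185:305,::-1],None,fx=2.6,fy=2.6,interpolation=cv2.INTER_CUBIC)
c=np.zeros((600,800,3),np.uint8); c[:324,:480]=a; c[330:574,:479]=a2[:244,:479]; c[:494,485:797]=b[:494,:312]; cv2.imwrite("pics/e2.png",c)
E
```

```text
50.0 [394.2 330.9 185.3] [0.70436926 0.41838151 0.66964981]
```

View pics/e2.png

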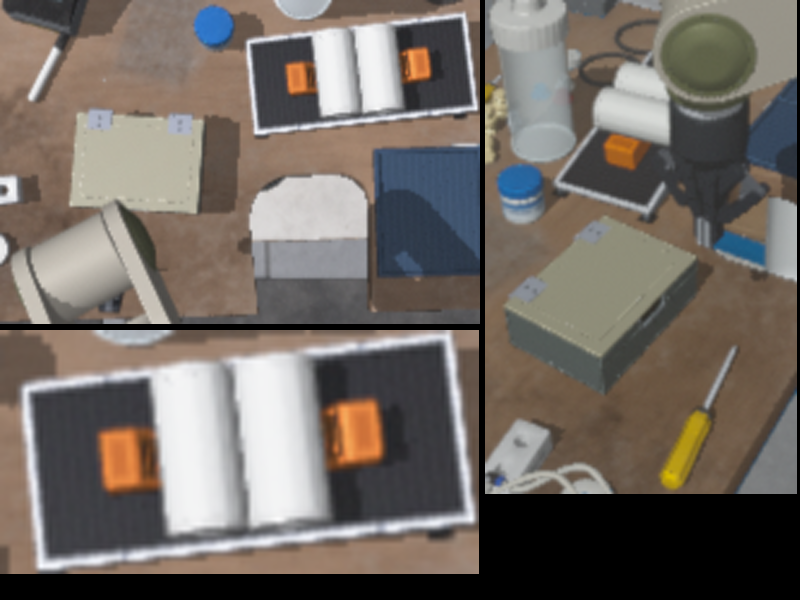

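The lid is shut, the driver lies flat, and the pot and tape roll are in place. The row sits between the chocks at (122,460) and (364,433) in the zoomed crop. Now the numbers.

```bash
python3 - <<'E'
from h import *
import pickle
T,S=pickle.load(open("v7.pkl","rb"))
t=lambda u,v:np.array([u+.5,v-330+.5])/4.7+[248,135]-.5
def at(u,h):
    o,d=ray(T,u); n=RD.apply([0,0,1]); k=((DO+n*h-o)@n)/(d@n); return RD.inv().apply(o+k*d-DO)
for n,a,h in (("low chock",(122,460),36),("cart1",(200,448),31.5),("cart2",(283,440),31.5),("up chock",(364,433),36)): print(n,at(t(*a),h).round(1))
for n,a,b in (("low back",(100,433),(105,491)),("up back",(377,401),(384,462)),("cart1 edge",(152,368),(166,535)),("cart2 edge",(316,355),(328,522))):
    A,B=at(t(*a),34),at(t(*b),34); print(n,"skew",round((A-B)[1]/(A-B)[0],3))
# anything moved meanwhile: compare a fresh frame
import time
T2=eyes.capture("top"); d=np.abs(T2['frame'].astype(int)-T['frame']).max(2)[130:190,245:352]; print("diff",d.max(),(d>40).sum())
T0=pickle.load(open("v0.pkl","rb"))[0]
for nm,(x0,y0,x1,y1) in {"pot":(228,130,250,155),"gauge/tape":(133,195,162,245)}.items():
    f=lambda p:p['frame'][y0:y1,x0:x1].astype(np.float32).mean(2)
    print(nm,"shift px",np.round(cv2.phaseCorrelate(f(T0),f(T2))[0],2))
E
```

```text
low chock [-1.4 92.6 36. ]
cart1 [ 1.8 32.5 31.5]
cart2 [  0.5 -30.8  31.5]
up chock [ -2.1 -91.4  36. ]
low back skew -0.013
up back skew -0.003
cart1 edge skew -0.019
cart2 edge skew -0.04
diff 5 0
pot shift px [-0.01  0.57]
gauge/tape shift px [-0.05 -0.05]
```

Everything fits. I'll wait a few seconds in case a chock gets knocked, then recheck before handing in.

Emit:
{"op": "drive_tool", "data": {
  "series": "0 0 0 0 0 0 0;0 0 0 0 0 0 0;0 0 0 0 0 0 0;0 0 0 0 0 0 0;0 0 0 0 0 0 0;0 0 0 0 0 0 0;0 0 0 0 0 0 0;0 0 0 0 0 0 0;0 0 0 0 0 0 0;0 0 0 0 0 0 0;0 0 0 0 0 0 0;0 0 0 0 0 0 0;0 0 0 0 0 0 0;0 0 0 0 0 0 0;0 0 0 0 0 0 0;0 0 0 0 0 0 0;0 0 0 0 0 0 0;0 0 0 0 0 0 0;0 0 0 0 0 0 0;0 0 0 0 0 0 0"
}}

```text
time_s: 52.15
eef_pos: [397.9, 330.8, 185.6]
ee_rot: [-0.001, 0.736, 0.677, -0.002]
force: [-0.4, 0.2, -0.1]
grip_width: -0.001
```

Emit:
{"op": "drive_tool", "data": {
  "series": "0 0 0 0 0 0 0;0 0 0 0 0 0 0;0 0 0 0 0 0 0;0 0 0 0 0 0 0;0 0 0 0 0 0 0;0 0 0 0 0 0 0;0 0 0 0 0 0 0;0 0 0 0 0 0 0;0 0 0 0 0 0 0;0 0 0 0 0 0 0;0 0 0 0 0 0 0;0 0 0 0 0 0 0;0 0 0 0 0 0 0;0 0 0 0 0 0 0;0 0 0 0 0 0 0;0 0 0 0 0 0 0;0 0 0 0 0 0 0;0 0 0 0 0 0 0;0 0 0 0 0 0 0;0 0 0 0 0 0 0"
}}

```text
time_s: 54.15
eef_pos: [397.9, 330.8, 185.6]
ee_rot: [-0.001, 0.736, 0.677, -0.002]
force: [-0.2, -0.8, 0.7]
grip_width: -0.0
```

```bash
python3 - <<'E'
from h import *
import pickle
T,S=pickle.load(open("v7.pkl","rb"))
T2=eyes.capture("top");S2=eyes.capture("side")
d=np.abs(T2['frame'].astype(int)-T['frame']).max(2); print("top diff rack",(d[130:190,245:352]>40).sum(),"all",(d>40).sum(),"side",(np.abs(S2['frame'].astype(int)-S['frame']).max(2)>40).sum(),telemetry.sense()['time_s'])
if (d[130:190,245:352]>40).sum()==0: print(ctrl.finish_job())
E
```

```text
top diff rack 0 all 268 side 581 54.25
the job is handed in; nothing more can be done
None
```

The job is handed in at about 54 s of robot time; the hand-in reported no verdict.

**What I did**
- I prised the lid up with the screwdriver blade in the slot, swung it upright, and put the screwdriver back where it had lain.
- Only two cartridges were present, one in the tray and one on the bench. Both now lie across the middle of the rack, with one chock below the row and one above it.
- The upper chock was slid in until it pressed on the row with about 4 N. I then pushed the lid shut from behind.

**Last checks (from camera images)**
- **Row:** the cartridges are about 2 mm or less off the middle line and no more than 0.04 rad off square.
- **Chocks:** they sit about 60 mm and 61 mm from the end cartridges' axes (62 mm is nominal contact), about 2 mm off the middle line and square.
- **Box and screwdriver:** the lid looks shut and the screwdriver lies flat. I judged both by eye.
- **Other things:** the gauge block and tape roll showed no shift. The pot's correlation gave about 0.6 pixel (roughly 2 mm).
- **Possible knock:** I waited about 4 s before handing in, and the rack did not change. A few hundred pixels elsewhere in the two images did change. The arm had settled by about 4 mm in that time, which I took to be the cause without checking further.

No check failed. The triangulated heights were up to 5 mm lower than the text gives, so I used the text's heights for the box and rack. The chock touched the rack where that predicted.

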